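# Serve the long shortbread with self-closing tongs

### The job

Take the self-closing tongs from their slanted rest, squeeze them open, let them spring shut on the longer shortbread finger and, with the tongs holding it, carry it to the melamine plate and set it down flat in the middle without dropping it. Squeeze the tongs off it again, leaving it there, and put them back in their rest as they were. Do not touch either biscuit with the gripper, and leave the shorter biscuit and everything else in place.

Things in the scene. Friction and masses are not known exactly. Their poses are not given: they have to be found in the camera images.
- tongs: Stainless self-closing (reverse) tongs, 118 mm tall, 0.18 kg; here their fixed middle, the grip block: a box 22 (x) x 20 (y) mm, z 44 to 118 mm. Origin: midway between the jaw tips, at tip level; z runs up the tongs, y is the line along which levers and jaws move. They start leaning in the rest and stand by themselves when clamped on a biscuit that lies flat.
- tongs_levers (a point): Where to squeeze: tongs' axis, z 77 mm. Flat levers flank the block at +y and -y, z 58 to 86 mm, 22 mm wide in x. Over their outer faces: free 60 mm, with a biscuit in the jaws 50 mm, at the stop 36 mm. The arms cross: a lever moving in moves its jaw out as far. The spring shuts the jaws again; 6.5 N a lever starts opening, 9.5 N reaches the stop, so any firm grip opens them fully.
- tongs_block (a point): Where to hold the tongs while the jaws stay shut: on the axis at z 109 mm, on the bare block above the levers (z 86 to 118 mm, 20 mm across y, 22 mm across x). Fingertips must stay above z 87 mm to clear the levers. The jaws then keep hold of a biscuit with about 8 N a side.
- jaw_l: The tongs' jaw on their +y side (its lever is at -y): flat plate 20 mm wide in x, 6 mm thick, z 0 to 54 mm. Origin: middle of the lower edge of its inner, gripping face; axes as the tongs'. The distance jaw_l to jaw_r is the inside gap: 26 mm shut, 50 mm fully open. A thing up to 44 mm tall fits between them under the block.
- jaw_r: The tongs' jaw on their -y side (its lever is at +y), otherwise as jaw_l.
- rest: Fixed bamboo tongs rest, base 110 (x) x 100 (y) x 12 mm; origin under the base's centre. It holds the tongs 30 degrees from vertical, their top leaning to the rest's own -x (roughly to the robot): their up axis is (-0.5, 0, 0.866) in the rest's frame, their y along the rest's y. Two cheeks, 76 mm apart and 20 mm high, flank the foot ledge; the open jaws (62 mm outside) fit between.
- rest_seat (a point): Where the tongs' origin lies when they are in the rest: on the sloped foot ledge, 11 mm in front of the sloped board, at (20, 0, 30) mm in the rest's frame.
- rest_board (a point): On the face of the sloped board that the tongs lean back on, 42 mm up it from the ledge. Below this point the board is 72 mm wide; above it goes on as a neck 18 mm wide behind the block, up to 98 mm from the ledge. In front (+x) and above, the rest is open.
- biscuit_long: The longer of two shortbread fingers, 100 (x) x 36 (y) x 26 mm (z), about 90 g, rigid, lying flat on a dark wooden serving board 18 mm thick (200 x 190 mm, fixed). Origin: centre of the underside; x along its length.
- biscuit_short: The shorter shortbread finger, 68 x 36 x 26 mm, lying beside the long one on the same board, either left or right of it. Origin: centre of the underside; x along its length.
- plate: Loose small off-white melamine plate, 184 mm across, 14 mm high; flat floor of 70 mm radius, 5 mm above the table, sloped rim. Origin: centre of the underside. It and the rest stand on opposite sides of the board, either way round.
- eggcup: Blue ceramic egg cup, 48 mm across, 60 mm high; a bystander. Origin: centre of the underside.
- jar: Small glass jar, 46 mm across, 62 mm high; a bystander. Origin: centre of the underside.
- canister: Stainless canister with knob lid, 100 mm across, 170 mm high; a bystander. Origin: centre of the underside.
- spoon: Steel spoon, 160 mm, lying; a bystander. Origin: centre of the underside.
- cup1: Empty smoky acrylic cup, 68 mm across, 85 mm high, standing 30 mm up on the round bamboo caddy (100 mm radius, 175 mm high at its knob) beyond the board; a bystander. Origin: centre of the underside.
- cup2: Empty smoky acrylic cup, 68 mm across, 85 mm high, standing 30 mm up on the round bamboo caddy (100 mm radius, 175 mm high at its knob) beyond the board; a bystander. Origin: centre of the underside.
Things that resemble listed ones, but are neither listed nor needed, are in the scene too. There is more than one size of the plate; the one meant has the size given above. What is shaped like the tongs but yellow is not meant.

How it is judged:
On the way, in this order (a step that is already met when the one before it is completed fails the run):
1. tongs squeezed open and lifted clear of the rest (distance between jaw_l and jaw_r above 0.042 m and distance between tongs and rest_seat above 0.05 m), for 0.1 s.
2. tongs sprung shut on the long biscuit, both jaws gripping it (contact force between each of jaw_l, jaw_r and biscuit_long above 3 N and distance between jaw_l and jaw_r below 0.04 m), for 0.2 s.
3. long biscuit lifted clear in the tongs (contact force between each of jaw_l, jaw_r and biscuit_long above 2 N and height (world z) of biscuit_long above 0.05 m), for 0.3 s.
4. long biscuit lying on the plate, tongs off it (horizontal distance between biscuit_long and plate below 0.02 m and z of biscuit_long in the frame of plate between 0 and 0.011 m and angle between biscuit_long's own z axis and vertical below 0.1 rad and contact force between each of jaw_l, jaw_r and biscuit_long below 0.1 N and z of tongs in the frame of plate above 0.04 m), for 0.2 s.
At the end, for the whole second after the job is handed in: The long biscuit lies flat (within 0.1 rad) on the plate's floor, its centre within 20 mm of the plate's centre, still; the tongs are shut and still in their rest, origin within 15 mm of the seat, leaning 24 to 36 degrees, within 0.15 rad of the rest's yaw (horizontal distance between biscuit_long and plate below 0.02 m and z of biscuit_long in the frame of plate between 0 and 0.011 m and angle between biscuit_long's own z axis and vertical below 0.1 rad and linear speed of each of biscuit_long, tongs below 0.02 m/s and distance between tongs and rest_seat below 0.015 m and angle between tongs's own z axis and vertical between 0.42 and 0.63 rad and angle between the y axis of tongs and the y axis of rest, either way round below 0.15 rad and distance between jaw_l and jaw_r below 0.028 m); the robot touches nothing.
It fails at once if a biscuit touched by the gripper or arm (contact force between any of the fingers, the arm and biscuit_long above 0.3 N or contact force between any of the fingers, the arm and biscuit_short above 0.3 N).
It fails at once if long biscuit dropped (linear speed of biscuit_long above 0.5 m/s and contact force between each of jaw_l, jaw_r and biscuit_long below 0.1 N).
It fails at once if short biscuit moved more than 15 mm (distance of biscuit_short from where it was at the start of the episode above 0.015 m).
It fails at once if plate moved more than 20 mm (distance of plate from where it was at the start of the episode above 0.02 m).
It fails at once if a bystander moved more than 20 mm (distance of any of eggcup, jar, canister, cup1, cup2, spoon from where it was at the start of the episode above 0.02 m).
It also fails if it takes over 58 s, if anything falls off the work surface, if the arm or the gripper's body presses on something with over 40 N, if the wrist force passes 120 N, or if a joint passes its speed limit or range.

### The arm

A 6-joint arm with a two-finger parallel gripper is mounted at the origin on the work surface. World frame = base frame: x ahead of the robot, y to its left, z up, the work surface at z = 0. Lengths are in m, angles in rad, forces in N, time in s.
With the tool pointing down it reaches from about 0.35 to 1 m from the base axis. Payload 7.1 kg.
Tool frame: the origin (TCP) lies midway between the tips of the shut fingers; the grasp point (between the pads) lies 19 mm behind it; z points along the fingers, y is the direction in which the jaws open and shut (so a half turn about z gives the same grasp; the last joint's range is limited). The gripper opens to 85 mm and grips with 20 to 120 N. Pads are 22 mm wide; open, the fingers measure 114 mm over their backs; the gripper's body (76 mm by 85 mm) begins 54 mm behind the grasp point. The pads swing forward as they close: fully open they stand 13 mm farther back than shut.
Start: joints at [-1.133, 0.423, 1.63, -0, 1.089, -0.019], TCP at [0.276, -0.561, 0.231] pointing down, gripper open.
Joint ranges: [-3, 3], [-0.9, 2.11], [0.09, 2.58], [-1.31, 4.45], [0.11, 2.69], [-2.54, 2.54]. Speed limits (rad/s): [2.39, 2.39, 3.01, 3.14, 3.14, 3.14].

### API

Orientations are given as a rotation vector (axis times angle).
In Python, from station import r gives the robot as it stands.
- The arm moves only by the tool drive_tool, never from a script. Its argument "steps" is a list of rows, each a list of 7 numbers: the turn, a rotation vector about the tool's x, y, z in degrees, then the shift along the tool's x, y, z in m, then the finger opening in m, from 0 to 0.0854. In form: [[wx, wy, wz, x, y, z, hand], ...]. A call has 1 to 12 rows; each row shifts and turns the commanded pose from where the row before left it, along the tool's axes as they then stand; what a row does not reach is not made up. A row lasts 1/10 s, in which the tool goes at most 50 mm and 8.59 degrees, less where a joint would pass 70% of its speed; a pose out of reach is approached as far as the arm can. A call is refused whole if a number of a shift passes 0.05 or a number of a turn 8.59, either way. A call with a gripper value outside its range is refused whole. The fingers move at their own pace and stop on an object; "newtons" is the grip in N (left out, the last holds). Time passes only in rows, so rows that do not move let the fingers close. It gives the time, the measured TCP pose, the force and the opening at its end, in the units of the state.
- r.observe(): the state, without advancing time (a new reading comes with each control period).
- r.get_image(name): name is "scene" or "top" or "wrist"; returns the picture (384x512x3 uint8, red, green, blue); there is no depth.
- r.get_calibration(name): a dict with "mtx" (3x3 intrinsics, pixels), "k1" (the pictures are not rectified: a ray, as slopes to the right and down, at radius r is drawn at 1 + k1 r^2 times it, then the intrinsics apply), "R" (3x3) and "t" (3): a world point X has camera coordinates R X + t. Camera axes: x right, y down, z forward; pixel columns grow to the right and rows downward; lengths in m; the calibration is good to about 2 mm. A picture is of the moment at which its call begins: read the wrist's pose just before it. get_calibration takes no time and is no camera call; for the wrist camera it gives the pose at the moment of the call.
- r.sign_off(): hands the job in, once; it reports no verdict.
Trained networks look in the newest picture that a camera, given by its name, has taken for a name from the list of things; names that differ only in an ending like _2 or _b are one class to them, and where a whole thing is asked for, a point or a joint stands for the part that bears it (a point fixed in the world has none). Each returns a list of dicts, best first, with "p" (0 to 1); they miss things now and then, are a little off and sometimes report something else, mostly with a low value. They report only what shows in the picture. A call takes as long as a camera call. They do not tell look-alikes from the thing itself.
- r.cut_out(camera, label): "pixels" (384x512 bool, what is visible of it).
- r.mark_of(camera, label): "location" ([x, y, z] in m, in the coordinates of the camera as it stood for that picture, good to about 4 mm: a listed point, or the origin of a listed thing).
The state is a dict: "time": time; "qpos": joint angles; "qd": joint speeds; "joint_efforts": joint torques, N m; "ee_pos": TCP position; "tool_rot": TCP orientation; "ft_force": force on the tool from outside, world axes, zero at the start; "torque": the same for the moment, N m; "opening": finger opening in m.
Only numpy, scipy, OpenCV 4.12 (cv2) and the standard library are available. Lean on these libraries where they do the work, as an engineer would, in place of code of your own. Each camera call takes 0.05 s, during which the arm holds its last target.

## Working session

There is one attempt and no reset: what is moved stays moved. The work goes in short steps, Python scripts to look and compute and a tool call to move; the robot and the scene stay as the last step left them, time stands still between calls to the robot, and variables do not carry over. Pictures are saved under pics/ and viewed, and the job is handed in when it is done.

Besides the shell and the picture viewer there is one more tool, called after "Request:" in YAML: its name, and indented under it one key for each argument. drive_tool: Moves the arm, as the interface text tells. Its arguments: {"type":"object","properties":{"steps":{"type":"array"},"newtons":{"type":"number"}},"required":["steps"]}

```bash
ls; mkdir -p pics; python3 - <<'E'
from station import r
import cv2,numpy as np
print(r.observe())
for n in ["scene","top","wrist"]:
    im=r.get_image(n); cv2.imwrite(f"pics/a_{n}.png",im[:,:,::-1])
    c=r.get_calibration(n); print(n,c)
E
```

```text
pics
{'time': 0.0, 'qpos': array([-1.13297903e+00,  4.23855795e-01,  1.63071145e+00,  5.68128802e-06,
        1.08858415e+00, -1.89964439e-02]), 'qd': array([-0.00079556,  0.00156746, -0.00067243,  0.00067792, -0.00036689,
       -0.00055626]), 'joint_efforts': array([-5.95156162e-04, -5.57390606e+01, -2.81741327e+01, -9.14873203e-05,
        7.35434383e-03,  7.76841034e-06]), 'ee_pos': array([ 0.27547263, -0.56039787,  0.23052792]), 'tool_rot': array([-3.05851513e+00, -7.10988925e-01,  5.01019634e-04]), 'ft_force': array([-0.9191543 , -0.33080106, -0.32612878]), 'torque': array([-0.03140744, -0.05845591, -0.04672686]), 'opening': 0.0852276533406483}
scene {'mtx': array([[353.65782623,   0.        , 249.40255753],
       [  0.        , 353.65782623, 196.85072683],
       [  0.        ,   0.        ,   1.        ]]), 'k1': 0.033607760171451104, 'R': array([[-0.80341087,  0.59524793, -0.01452158],
       [ 0.51211802,  0.67835692, -0.5268463 ],
       [-0.30375336, -0.43071081, -0.84983651]]), 't': array([ 0.45732475, -0.17865346,  1.18640621])}
top {'mtx': array([[494.80528017,   0.        , 261.17303184],
       [  0.        , 494.80528017, 190.65337066],
       [  0.        ,   0.        ,   1.        ]]), 'k1': -0.04847908794719404, 'R': array([[ 2.93671007e-02, -9.99557454e-01,  4.74017154e-03],
       [-9.88800679e-01, -2.97446130e-02, -1.46247991e-01],
       [ 1.46324264e-01, -3.92205366e-04, -9.89236603e-01]]), 't': array([-0.09103784,  0.55481434,  1.63949047])}
wrist {'mtx': array([[264.50099797,   0.        , 254.34703989],
       [  0.        , 264.50099797, 188.99277539],
       [  0.        ,   0.        ,   1.        ]]), 'k1': -0.041846716065265424, 'R': array([[ 0.44159447, -0.89721297, -0.00179185],
       [-0.84904759, -0.41853211,  0.32241134],
       [-0.29002158, -0.14085369, -0.94659797]]), 't': array([-0.62326355, -0.04186397,  0.38026944])}
```

View pics/a_scene.png

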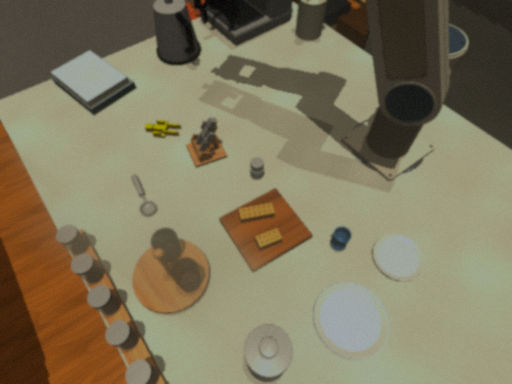

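View pics/a_top.png

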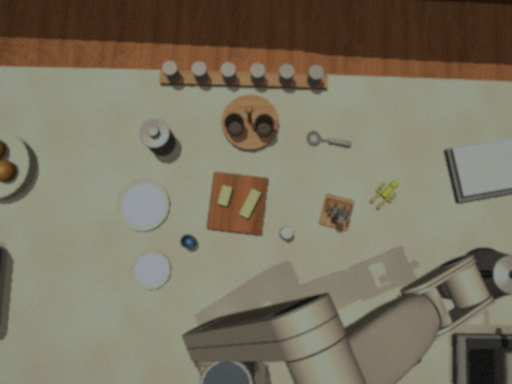

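View pics/a_wrist.png

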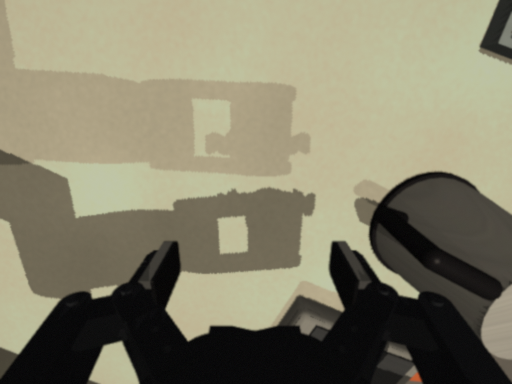

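Top picture: the long biscuit is at about (250,204) and the short one at (225,195). The rest is at (337,212), with the yellow look-alike at (385,194). The candidate plates are at (145,206) (larger) and (152,270) (smaller). I'll measure them next.

```bash
cat > h.py <<'E'
import numpy as np,cv2
from scipy.spatial.transform import Rotation as Ro
from station import r
def cam2w(c,p): return c["R"].T@(np.array(p)-c["t"])
def ray(c,u,v):
    K=c["mtx"]; a=np.array([(u-K[0,2])/K[0,0],(v-K[1,2])/K[1,1]])
    b=a.copy()
    for _ in range(20): b=a/(1+c["k1"]*(b@b))
    d=c["R"].T@np.array([b[0],b[1],1]); o=-c["R"].T@c["t"]; return o,d
def onz(c,u,v,z):
    o,d=ray(c,u,v); return o+d*(z-o[2])/d[2]
def proj(c,X):
    p=c["R"]@np.array(X,float)+c["t"]; s=p[:2]/p[2]; s=s*(1+c["k1"]*(s@s))
    return c["mtx"][:2,:2]@s+c["mtx"][:2,2]
def ellpts(mask):
    cs,_=cv2.findContours(mask.astype(np.uint8),cv2.RETR_EXTERNAL,cv2.CHAIN_APPROX_NONE)
    return max(cs,key=cv2.contourArea)[:,0,:]
E
python3 - <<'E'
from h import *
for cam in ["top","scene"]:
    c=r.get_calibration(cam); r.get_image(cam)
    for n in ["tongs","rest","rest_seat","biscuit_long","biscuit_short","plate","eggcup","jar"]:
        if n!="rest_seat" or 1:
            for m in r.mark_of(cam,n)[:4]: print(cam,n,round(m["p"],2),cam2w(c,m["location"]).round(3),proj(c,cam2w(c,m["location"])).round())
    for n,z in [("plate",.012),("biscuit_long",.044),("biscuit_short",.044),("rest",.012)]:
        for m in r.cut_out(cam,n)[:3]:
            e=ellpts(m["pixels"]); w=np.array([onz(c,*q,z)[:2] for q in e],np.float32)
            (cx,cy),(a,b),an=cv2.minAreaRect(w); print("  ",cam,n,round(m["p"],2),e.mean(0).round(),"rect",round(cx,3),round(cy,3),round(a,3),round(b,3),round(an,1))
print(r.observe()["time"])
im=r.get_image("top"); cv2.imwrite("pics/b_top.png",cv2.resize(im[130:310,100:420],None,fx=2.5,fy=2.5,interpolation=cv2.INTER_CUBIC)[:,:,::-1])
E
```

```text
top tongs 0.6 [ 0.52  -0.466  0.012] [374. 206.]
top tongs 0.52 [ 0.513 -0.347  0.029] [340. 206.]
top rest 0.94 [ 0.495 -0.332 -0.   ] [335. 212.]
top rest_seat 0.65 [ 0.517 -0.341  0.027] [339. 205.]
top rest_seat 0.4 [ 0.775 -0.08   0.025] [264. 130.]
top biscuit_long 0.8 [ 0.516 -0.035  0.015] [249. 203.]
top biscuit_short 0.79 [0.542 0.048 0.018] [225. 195.]
top plate 0.93 [0.502 0.333 0.   ] [143. 205.]
top plate 0.7 [0.286 0.295 0.006] [150. 268.]
top eggcup 0.51 [0.383 0.169 0.003] [189. 240.]
top jar 0.56 [ 0.518 -0.329  0.029] [335. 205.]
top jar 0.49 [ 0.51  -0.353  0.03 ] [342. 207.]
top jar 0.44 [ 0.423 -0.158 -0.005] [284. 232.]
   top plate 0.76 [142. 204.] rect 0.503 0.335 0.181 0.18 3.2
   top plate 0.57 [150. 270.] rect 0.281 0.295 0.131 0.133 1.9
   top biscuit_long 0.84 [250. 203.] rect 0.513 -0.037 0.038 0.1 65.5
   top biscuit_short 0.81 [225. 195.] rect 0.537 0.048 0.04 0.069 74.1
   top rest 0.85 [337. 212.] rect 0.496 -0.337 0.103 0.114 76.7
scene tongs 0.75 [ 0.517 -0.339  0.025] [200. 149.]
scene tongs 0.6 [0.73  0.278 0.001] [265. 358.]
scene tongs 0.32 [ 
[... 257 characters left out ...]
iscuit_long 0.74 [ 0.463 -0.33   0.123] [213. 122.]
scene biscuit_long 0.31 [ 0.516 -0.336  0.034] [201. 147.]
scene biscuit_short 0.95 [0.541 0.049 0.015] [268. 241.]
scene plate 0.91 [0.289 0.294 0.002] [396. 258.]
scene plate 0.59 [ 0.504  0.337 -0.   ] [351. 320.]
scene eggcup 0.81 [ 0.384  0.164 -0.001] [337. 243.]
scene eggcup 0.49 [ 0.5   -0.335  0.004] [206. 151.]
scene jar 0.85 [ 0.422 -0.165 -0.003] [256. 174.]
   scene plate 0.93 [351. 320.] rect 0.505 0.333 0.179 0.178 29.7
   scene plate 0.64 [399. 257.] rect 0.286 0.293 0.126 0.131 53.6
   scene biscuit_long 0.62 [256. 212.] rect 0.519 -0.032 0.054 0.102 65.5
   scene rest 0.89 [204. 149.] rect 0.496 -0.348 0.136 0.11 76.5
1.45
```

View pics/b_top.png

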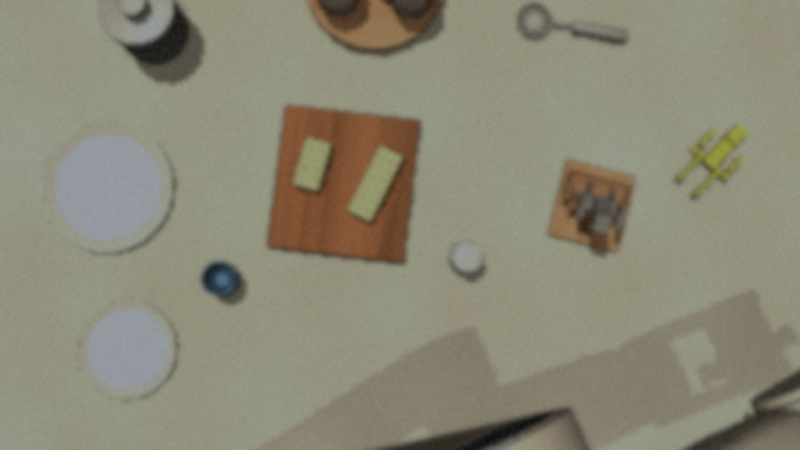

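The plate at (142,204), centre (0.503,0.334), measures about 181 mm, which matches the 184 mm given. The one at (150,270) measures about 131 mm, so it is the look-alike. The tongs in the rest at (337,212) are grey. The set at (385,194) is yellow and not meant.

Next I'll plan a pre-grasp pose.

```bash
cat >> h.py <<'E'
def Rz(d): return Ro.from_euler('z',d,degrees=True).as_matrix()
def cur():
    o=r.observe(); return o["ee_pos"],Ro.from_rotvec(o["tool_rot"]).as_matrix(),o
def plan(P,R):
    p,Rc,o=cur(); w=np.degrees(Ro.from_matrix(Rc.T@R).as_rotvec())
    print("turn",w.round(2),"shift before turn",(Rc.T@(P-p)).round(4),"shift after turn",(R.T@(P-p)).round(4),"t",round(o["time"],2),"open",round(o["opening"],4))
def tool_for(yaw,lean=0,flip=False):
    """tool rot for tongs with frame Rz(yaw)*Ry(-lean): z=-u, y=+-tongs y"""
    T=Rz(yaw)@Ro.from_euler('y',-lean,degrees=True).as_matrix()
    s=-1 if flip else 1
    y=s*T[:,1]; z=-T[:,2]; return np.stack([np.cross(y,z),y,z],1),T
RY=-13.3; RP=np.array([.497,-.333,0]); SEAT=RP+Rz(RY)@np.array([.02,0,.03])
E
python3 - <<'E'
from h import *
p,R,o=cur(); print(R.round(2),SEAT)
for f in (0,1):
    Rt,T=tool_for(RY,30,f); plan(SEAT+T[:,2]*.178,Rt)
E
```

```text
[[ 0.9   0.44  0.  ]
 [ 0.44 -0.9  -0.  ]
 [ 0.    0.   -1.  ]] [ 0.51646358 -0.33760099  0.03      ]
turn [ -36.57  -13.12 -136.5 ] shift before turn [ 0.2459 -0.1508  0.0472] shift after turn [-0.0578  0.2727  0.0878] t 1.5 open 0.0855
turn [-10.33  28.79  38.55] shift before turn [ 0.2459 -0.1508  0.0472] shift after turn [ 0.0578 -0.2727  0.0878] t 1.5 open 0.0855
```

Request:
drive_tool:
  steps:
    - [-1.72,4.8,6.43,0,0,0,0.085]
    - [-1.72,4.8,6.43,0,0,0,0.085]
    - [-1.72,4.8,6.43,0,0,0,0.085]
    - [-1.72,4.8,6.43,0,0,0,0.085]
    - [-1.72,4.8,6.43,0,0,0,0.085]
    - [-1.72,4.8,6.43,0,0,0,0.085]
    - [0,0,0,0.01,-0.045,0.008,0.085]
    - [0,0,0,0.01,-0.045,0.009,0.085]
    - [0,0,0,0.01,-0.045,0.009,0.085]
    - [0,0,0,0.01,-0.045,0.009,0.085]
    - [0,0,0,0.01,-0.045,0.009,0.085]
    - [0,0,0,0.008,-0.047,0.008,0.085]
  newtons: 60

```text
time: 2.7
ee_pos: [0.4133, -0.3127, 0.2158]
tool_rot: [2.957, -0.346, 0.794]
ft_force: [1.0, -0.5, 0.6]
opening: 0.0853
```

```bash
python3 - <<'E'
from h import *
Rt,T=tool_for(RY,30,1); plan(SEAT+T[:,2]*.178,Rt)
for cam in ["wrist","top","scene"]:
    c=r.get_calibration(cam); im=r.get_image(cam); cv2.imwrite(f"pics/c_{cam}.png",im[:,:,::-1])
    for n in ["tongs","tongs_levers","tongs_block","jaw_l","jaw_r","rest","rest_seat","rest_board"]:
        for m in r.mark_of(cam,n)[:2]: print(cam,n,round(m["p"],2),cam2w(c,m["location"]).round(4),proj(c,cam2w(c,m["location"])).round())
for n,q in [("tongs",0),("lev",.077),("block",.109),("board",None)]:
    X=SEAT+T[:,2]*q if q is not None else SEAT+T@np.array([-.011,0,.042]); print(n,X.round(4))
print("jaws",(SEAT+T@[0,.013,0]).round(4),(SEAT+T@[0,-.013,0]).round(4))
E
```

```text
turn [ 0.05 -0.07 -0.05] shift before turn [-0.001   0.0005  0.036 ] shift after turn [-0.001   0.0005  0.036 ] t 2.7 open 0.0853
wrist tongs 0.84 [ 0.5153 -0.3423  0.0279] [259. 163.]
wrist tongs 0.62 [ 0.5216 -0.4624  0.009 ] [336. 145.]
wrist tongs_levers 0.79 [ 0.4775 -0.3329  0.0955] [260. 180.]
wrist tongs_levers 0.56 [ 0.5778 -0.516   0.011 ] [359. 104.]
wrist tongs_block 0.77 [ 0.6062 -0.5386  0.0077] [366.  86.]
wrist tongs_block 0.75 [ 0.4643 -0.3303  0.1258] [261. 186.]
wrist jaw_l 0.8 [ 0.5251 -0.3285  0.0279] [248. 159.]
wrist jaw_l 0.75 [ 0.5108 -0.3503  0.0308] [265. 165.]
wrist jaw_r 0.8 [ 0.5251 -0.3285  0.0279] [248. 159.]
wrist jaw_r 0.75 [ 0.5108 -0.3503  0.0308] [265. 165.]
wrist rest 0.81 [ 0.4944 -0.3316 -0.0028] [255. 184.]
wrist rest_seat 0.65 [ 0.5162 -0.3396  0.0306] [257. 163.]
wrist rest_seat 0.2 [ 0.5242 -0.3275  0.0278] [247. 160.]
wrist rest_board 0.77 [ 0.4881 -0.335   0.0612] [259. 177.]
top tongs 0.66 [ 0.5217 -0.4662  0.0082] [374. 206.]
top tongs 0.62 [ 0.5137 -0.3402  0.0329] [339. 206.]
top tongs_levers 0.82 [ 0.5839 -0.5199  0.0135] [390. 188.]
[... 959 characters left out ...]
e tongs_block 0.63 [ 0.4595 -0.3322  0.1249] [213. 120.]
scene tongs_block 0.63 [ 0.6045 -0.5396  0.0126] [148. 127.]
scene jaw_l 0.7 [ 0.5151 -0.4713  0.0126] [181. 127.]
scene jaw_l 0.67 [ 0.5185 -0.3585  0.0288] [197. 144.]
scene jaw_r 0.7 [ 0.5151 -0.4713  0.0126] [181. 127.]
scene jaw_r 0.67 [ 0.5185 -0.3585  0.0288] [197. 144.]
scene rest 0.81 [ 5.017e-01 -3.351e-01  3.000e-04] [206. 152.]
scene rest_seat 0.81 [ 0.5163 -0.3371  0.0294] [201. 148.]
scene rest_board 0.67 [ 0.4894 -0.3361  0.0636] [206. 137.]
tongs [ 0.5165 -0.3376  0.03  ]
lev [ 0.479  -0.3287  0.0967]
block [ 0.4634 -0.3251  0.1244]
board [ 0.4868 -0.3306  0.0609]
jaws [ 0.5195 -0.3249  0.03  ] [ 0.5135 -0.3503  0.03  ]
```

View pics/c_wrist.png

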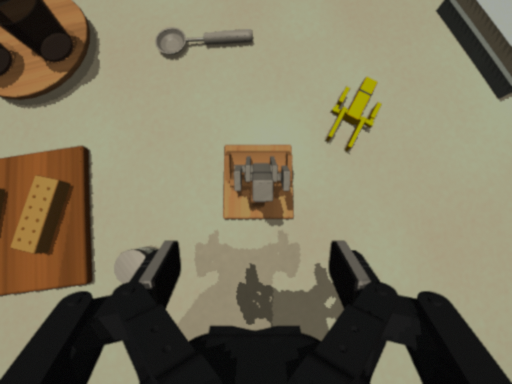

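The wrist view shows the grey tongs in the rest at (262,182), nearly aligned with the gripper, and the yellow look-alike at (355,113). I'll fit one rest pose to all the marks.

```bash
cat >> h.py <<'E'
from scipy.optimize import least_squares
LOC={"rest":[0,0,0],"rest_seat":[.02,0,.03],"tongs":[.02,0,.03],"rest_board":(np.array([.02,0,.03])+Ro.from_euler('y',-30,degrees=True).apply([-.011,0,.042])),
"tongs_levers":np.array([.02,0,.03])+.077*np.array([-.5,0,.866]),"tongs_block":np.array([.02,0,.03])+.109*np.array([-.5,0,.866])}
E
python3 - <<'E'
from h import *
obs=[]
for cam in ["wrist","top","scene"]:
    c=r.get_calibration(cam); im=r.get_image(cam)
    for n in LOC:
        for m in r.mark_of(cam,n)[:3]:
            w=cam2w(c,m["location"]); q=RP+Rz(RY)@LOC[n]
            if np.linalg.norm(w-q)<.02: obs.append((LOC[n],w,cam))
    m=r.cut_out(cam,"rest")
    if cam=="wrist" and m: cv2.imwrite("pics/d_mask.png",m[0]["pixels"].astype(np.uint8)*255); e=ellpts(m[0]["pixels"]); w=np.array([onz(c,*q,.012)[:2] for q in e],np.float32); print(cv2.minAreaRect(w))
f=lambda x:np.concatenate([(x[:3]+Rz(x[3])@l-w)*[1,1,.5] for l,w,_ in obs])
s=least_squares(f,[*RP,RY],x_scale=[.01,.01,.01,10],loss='soft_l1',f_scale=.003); J=s.jac; print(len(obs),s.x.round(4),np.abs(s.fun).mean())
for k in ["wrist","top","scene"]:
    print(k,np.mean([ (w-(s.x[:3]+Rz(s.x[3])@l)) for l,w,cc in obs if cc==k],0).round(4))
g=lambda x:np.concatenate([(np.array([x[0],x[1],0])+Rz(RY)@l-w)[:2] for l,w,_ in obs])
print(least_squares(g,[.497,-.333]).x)
im=r.get_image("wrist"); cv2.imwrite("pics/d_wr.png",cv2.resize(im[120:250,190:330],None,fx=4.5,fy=4.5,interpolation=cv2.INTER_CUBIC)[:,:,::-1])
E
```

```text
((0.4968104958534241, -0.33656004071235657), (0.09902852028608322, 0.10856937617063522), 76.93370819091797)
18 [ 4.97200e-01 -3.37200e-01  1.00000e-04 -1.06719e+01] 0.0018429621667497723
wrist [-0.0001  0.0007 -0.0006]
top [-0.0005 -0.0012  0.0005]
scene [0.0008 0.001  0.0001]
[ 0.49720692 -0.33726034]
```

View pics/d_wr.png

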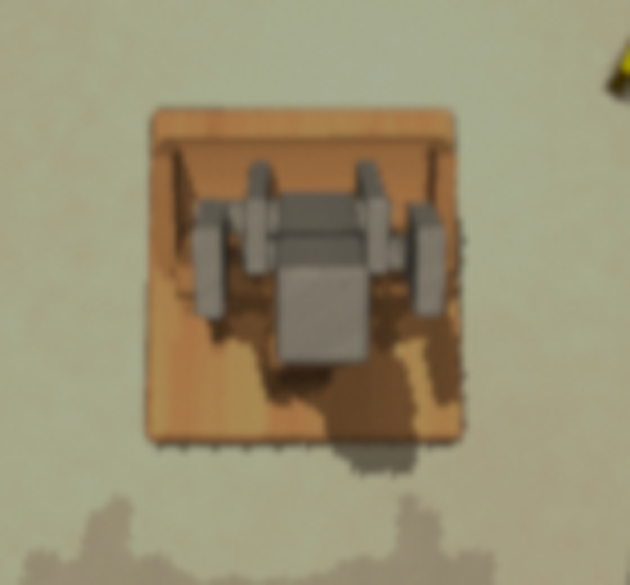

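```bash
cat >> h.py <<'E'
RY=-13.0; RP=np.array([.497,-.337,0]); SEAT=RP+Rz(RY)@np.array([.02,0,.03])
E
python3 - <<'E'
from h import *
Rt,T=tool_for(RY,30,1); plan(SEAT+T[:,2]*.058,Rt)
E
```

```text
turn [ 0.15 -0.   -0.29] shift before turn [0.0004 0.0032 0.1563] shift after turn [0.0004 0.0036 0.1563] t 5.3 open 0.0854
```

Request:
drive_tool:
  steps:
    - [0,0,-0.3,0,0.003,0.03,0.085]
    - [0,0,0,0,0,0.03,0.085]
    - [0,0,0,0,0,0.03,0.085]
    - [0,0,0,0,0,0.02,0.085]
    - [0,0,0,0,0,0,0.085]

```text
time: 5.8
ee_pos: [0.4654, -0.3287, 0.1178]
tool_rot: [2.961, -0.338, 0.789]
ft_force: [0.2, 0.4, -0.3]
opening: 0.0849
```

```bash
python3 - <<'E'
from h import *
Rt,T=tool_for(RY,30,1); plan(SEAT+T[:,2]*.058,Rt); print(r.observe()["ft_force"])
im=r.get_image("wrist"); cv2.imwrite("pics/e_wr.png",cv2.resize(im[120:384,130:390],None,fx=2.2,fy=2.2,interpolation=cv2.INTER_CUBIC)[:,:,::-1])
E
```

```text
turn [ 0.03  0.17 -0.02] shift before turn [0.0018 0.001  0.0443] shift after turn [0.0017 0.001  0.0444] t 5.8 open 0.0849
[ 0.20140326  0.43650421 -0.34239823]
```

View pics/e_wr.png

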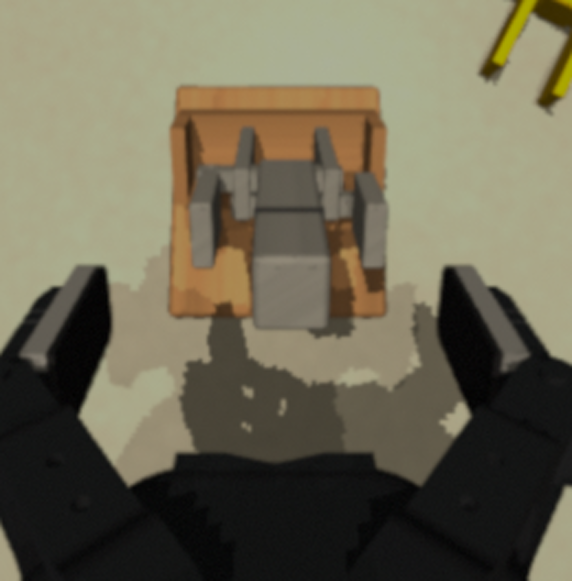

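```bash
python3 - <<'E'
from h import *
Rt,T=tool_for(RY,30,1); c=r.get_calibration("wrist"); p,R,o=cur()
f=lambda u:((u-np.array([130,120]))*2.2).round()
for q in ([0,0,.118],[.011,.01,.118],[-.011,.01,.118],[.011,-.01,.118],[-.011,-.01,.118],[0,.03,.086],[0,-.03,.086]): print(q,f(proj(c,SEAT+T@q)))
for q in ([.05,0,.02],[.05,.05,.012],[.05,-.05,.012],[-.055,.05,.012],[-.055,-.05,.012]): print(q,f(proj(c,RP+Rz(RY)@q)))
print("tcp axis",f(proj(c,p)),f(proj(c,p+.05*R[:,2])), f(proj(c,p+.0425*R[:,1])), f(proj(c,p-.0425*R[:,1])))
E
```

```text
[0, 0, 0.118] [280. 292.]
[0.011, 0.01, 0.118] [240. 254.]
[-0.011, 0.01, 0.118] [241. 329.]
[0.011, -0.01, 0.118] [321. 254.]
[-0.011, -0.01, 0.118] [318. 329.]
[0, 0.03, 0.086] [181. 234.]
[0, -0.03, 0.086] [377. 234.]
[0.05, 0, 0.02] [277.  88.]
[0.05, 0.05, 0.012] [174.  93.]
[0.05, -0.05, 0.012] [380.  93.]
[-0.055, 0.05, 0.012] [167. 316.]
[-0.055, -0.05, 0.012] [388. 316.]
tcp axis [276. 267.] [276. 196.] [429. 267.] [124. 267.]
```

The rest outline matches its prediction. The tongs themselves sit about 2.7 mm off toward the rest's -y, so I'll correct for that on the way in.

Request:
drive_tool:
  steps:
    - [0,0.1,0,0.001,0.0035,0,0.085]
    - [0,0,0,0,0,0.02,0.085]
    - [0,0,0,0,0,0.02,0.085]
    - [0,0,0,0,0,0.004,0.085]
    - [0,0,0,0,0,0,0.085]

```text
time: 6.35
ee_pos: [0.4868, -0.3382, 0.0832]
tool_rot: [2.957, -0.338, 0.795]
ft_force: [-0.8, 0.5, -0.2]
opening: 0.0847
```

```bash
python3 - <<'E'
from h import *
Rt,T=tool_for(RY,30,1); plan(SEAT+T@[0,-.0027,.058],Rt); print(r.observe()["ft_force"])
im=r.get_image("wrist"); cv2.imwrite("pics/f_wr.png",cv2.resize(im[120:384,130:390],None,fx=2.2,fy=2.2,interpolation=cv2.INTER_CUBIC)[:,:,::-1])
E
```

```text
turn [ 0.15 -0.13  0.01] shift before turn [-0.0009 -0.0008  0.0029] shift after turn [-0.0009 -0.0008  0.0029] t 6.35 open 0.0847
[-0.77505822  0.50301829 -0.22090447]
```

View pics/f_wr.png

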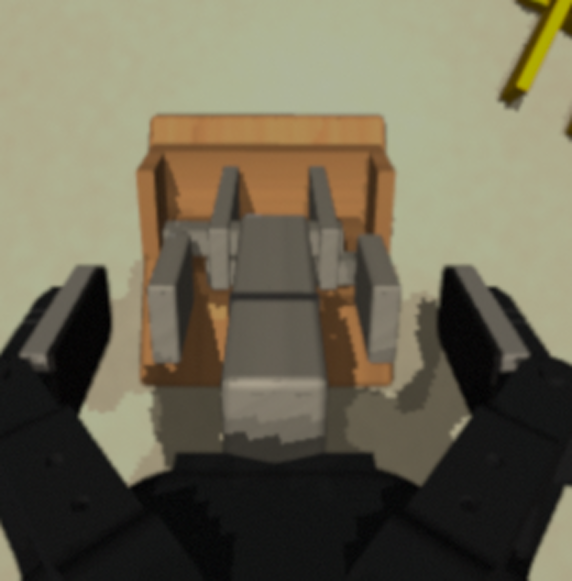

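Request:
drive_tool:
  steps:
    - [0,0,0,0,0,0.003,0.085]
    - [0,0,0,0,0,0,0.03]
    - [0,0,0,0,0,0,0.03]
    - [0,0,0,0,0,0,0.03]
    - [0,0,0,0,0,0,0.03]
    - [0,0,0,0,0,0,0.03]
    - [0,0,0,0,0,0,0.03]
    - [0,0,0,0,0,0,0.03]
  newtons: 60

```text
time: 7.2
ee_pos: [0.4879, -0.3418, 0.0827]
tool_rot: [2.948, -0.342, 0.797]
ft_force: [-18.2, -4.5, 25.7]
opening: 0.0325
```

```bash
python3 - <<'E'
from h import *
Rt,T=tool_for(RY,30,1); plan(SEAT+T@[0,-.0027,.058],Rt); print(r.observe()["ft_force"])
im=r.get_image("wrist"); cv2.imwrite("pics/g_wr.png",cv2.resize(im[120:384,130:390],None,fx=2.2,fy=2.2,interpolation=cv2.INTER_CUBIC)[:,:,::-1])
E
```

```text
turn [ 0.58 -0.3  -0.06] shift before turn [-0.0024 -0.004   0.0015] shift after turn [-0.0023 -0.004   0.0016] t 7.2 open 0.0325
[-18.24761346  -4.47491291  25.6805201 ]
```

View pics/g_wr.png

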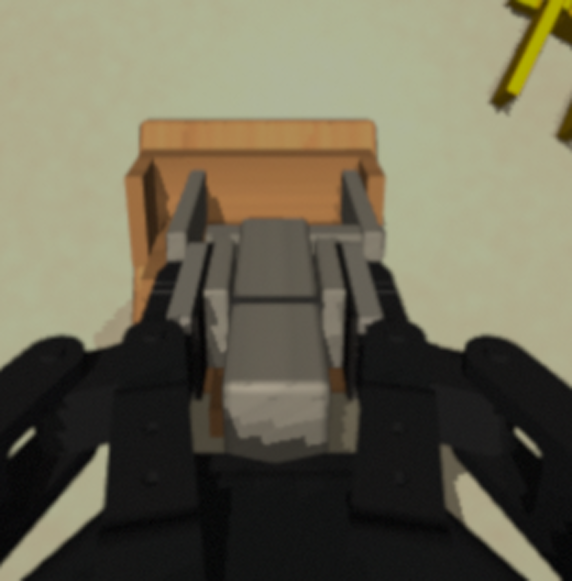

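Request:
drive_tool:
  steps:
    - [0,0,0,0,0,-0.004,0.03]
    - [0,0,0,0,0,-0.006,0.03]
    - [0,0,0,0.001,0,-0.015,0.03]
    - [0,0,0,0.003,0,-0.02,0.03]
    - [0,0,0,0.005,0,-0.03,0.03]
    - [0,0,0,0.01,0,-0.03,0.03]
    - [0,0,0,0.01,0,-0.03,0.03]
    - [0,0,0,0,0,0,0.03]

```text
time: 8.05
ee_pos: [0.4476, -0.3296, 0.2152]
tool_rot: [2.951, -0.336, 0.8]
ft_force: [-0.1, 0.3, -1.5]
opening: 0.0313
```

```bash
python3 - <<'E'
from h import *
p,R,o=cur(); print(p,o["ft_force"],o["opening"],o["time"],R.round(3))
im=r.get_image("wrist"); cv2.imwrite("pics/h_wr.png",im[:,:,::-1])
im=r.get_image("scene"); cv2.imwrite("pics/h_sc.png",cv2.resize(im[60:240,110:350],None,fx=3,fy=3)[:,:,::-1])
E
```

```text
[ 0.44755243 -0.32956557  0.21520498] [-0.11410304  0.30246532 -1.4562719 ] 0.0312841208273487 8.05 [[ 0.841 -0.226  0.491]
 [-0.192 -0.974 -0.119]
 [ 0.506  0.006 -0.863]]
```

View pics/h_wr.png

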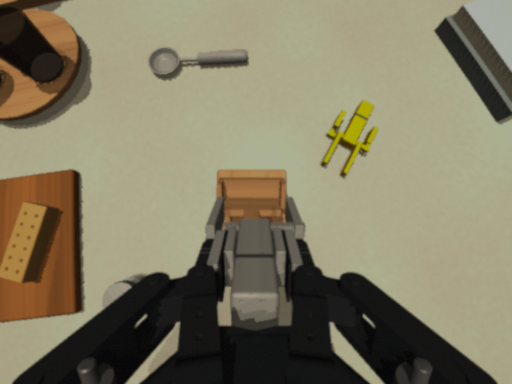

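View pics/h_sc.png

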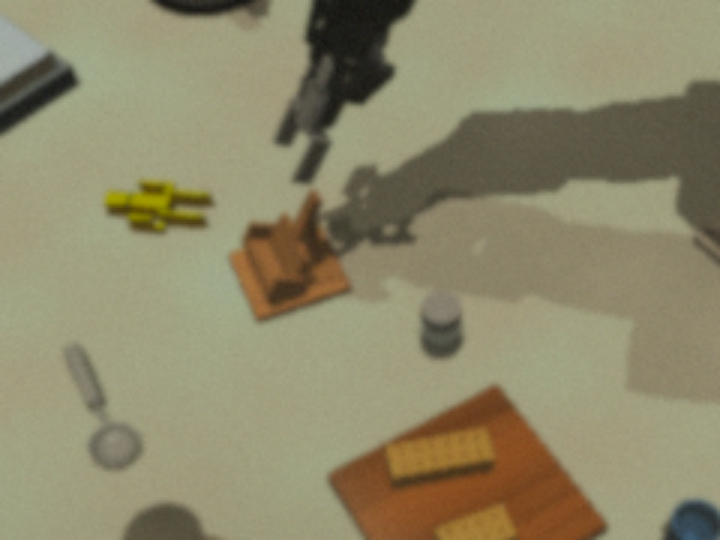

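```bash
python3 - <<'E'
from h import *
Rt,T=tool_for(-24.5,0,1); plan(np.array([.515,-.036,.170]),Rt)
E
```

```text
turn [ -2.85 -30.07  11.23] shift before turn [-0.0201 -0.3002  0.0355] shift after turn [-0.0592 -0.2942  0.0417] t 8.15 open 0.0315
```

Request:
drive_tool:
  steps:
    - [-0.71,-7.52,2.81,0,0,0,0.03]
    - [-0.71,-7.52,2.81,0,0,0,0.03]
    - [-0.71,-7.52,2.81,0,0,0,0.03]
    - [-0.71,-7.52,2.81,0,0,0,0.03]
    - [0,0,0,-0.0085,-0.042,0.006,0.03]
    - [0,0,0,-0.0085,-0.042,0.006,0.03]
    - [0,0,0,-0.0085,-0.042,0.006,0.03]
    - [0,0,0,-0.0085,-0.042,0.006,0.03]
    - [0,0,0,-0.0085,-0.042,0.006,0.03]
    - [0,0,0,-0.0085,-0.042,0.006,0.03]
    - [0,0,0,-0.0085,-0.042,0.006,0.03]
    - [0,0,0,0,0,0,0.03]

```text
time: 9.35
ee_pos: [0.5071, -0.0253, 0.1674]
tool_rot: [-3.076, 0.586, -0.146]
ft_force: [-0.4, -1.2, -1.5]
opening: 0.0314
```

```bash
python3 - <<'E'
from h import *
p,R,o=cur(); print(p,o["ft_force"],o["opening"],o["time"]);Rt,T=tool_for(-24.5,0,1); plan(np.array([.515,-.036,.170]),Rt)
for cam in ["wrist","top","scene"]:
    c=r.get_calibration(cam); im=r.get_image(cam); cv2.imwrite(f"pics/i_{cam}.png",(im if cam=="wrist" else cv2.resize(im[130:260,180:320] if cam=="top" else im[130:290,180:340],None,fx=4,fy=4,interpolation=2))[:,:,::-1])
    for n in ["tongs","jaw_l","tongs_block","biscuit_long"]:
        for m in r.mark_of(cam,n)[:3]:
            if m["p"]>.4 and abs(cam2w(c,m["location"])[1]+.036)<.1:print(cam,n,round(m["p"],2),cam2w(c,m["location"]).round(4),proj(c,cam2w(c,m["location"])).round())
c=r.get_calibration("wrist")
Tg=p+R[:,2]*.0596
for q in ([.011,.01,.118],[-.011,-.01,.118],[.01,.031,0],[.01,-.031,0]):
    print(q,proj(c,Tg+Rt@np.diag([1,-1,-1])@q).round())
E
```

```text
[ 0.50705258 -0.02526789  0.16737527] [-0.35828569 -1.22415829 -1.45107707] 0.03135888073263636 9.35
turn [-1.53 -5.13  2.94] shift before turn [ 0.0115  0.007  -0.0018] shift after turn [ 0.0117  0.0065 -0.0026] t 9.35 open 0.0314
wrist tongs 0.64 [ 0.5115 -0.022   0.1031] [251. 206.]
wrist jaw_l 0.96 [ 0.4989 -0.045   0.1029] [282. 210.]
wrist jaw_l 0.82 [0.5235 0.002  0.1059] [219. 204.]
wrist tongs_block 0.69 [ 0.5024 -0.0227  0.2221] [251. 311.]
wrist biscuit_long 0.95 [ 0.5127 -0.0345  0.0146] [264. 179.]
scene tongs 0.72 [ 0.5145 -0.0283  0.1073] [259. 200.]
scene jaw_l 0.69 [ 0.5247 -0.0088  0.108 ] [260. 207.]
scene jaw_l 0.6 [ 0.5083 -0.0547  0.1072] [255. 192.]
scene jaw_l 0.6 [ 0.5055 -0.0292  0.1875] [262. 182.]
scene tongs_block 0.69 [ 0.5035 -0.0292  0.219 ] [263. 174.]
scene biscuit_long 0.92 [ 0.516  -0.0351  0.0159] [257. 215.]
[0.011, 0.01, 0.118] [214. 269.]
[-0.011, -0.01, 0.118] [261. 319.]
[0.01, 0.031, 0] [213. 194.]
[0.01, -0.031, 0] [288. 198.]
```

View pics/i_wrist.png

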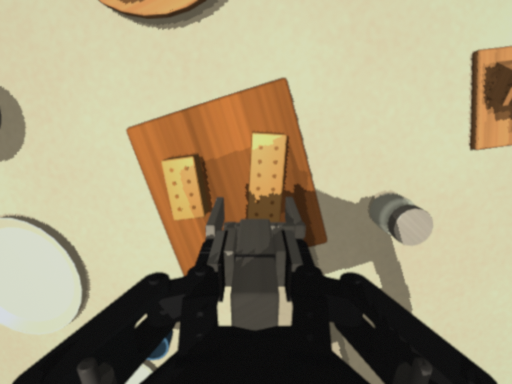

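View pics/i_scene.png

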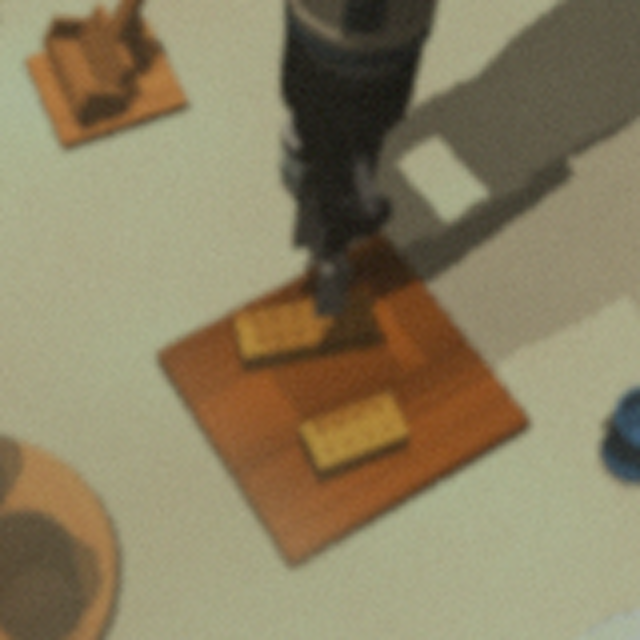

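View pics/i_top.png

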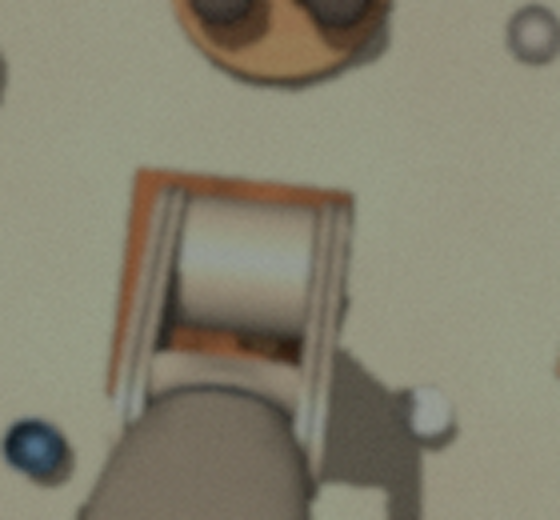

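The wrist view shows the open jaws at (219,200) and (290,200), with the long biscuit's upper part at (268,160) ahead of them. Part of the turn got clipped, so I'll correct that while hovering.

Request:
drive_tool:
  steps:
    - [-0.77,-2.57,1.47,0.006,0.003,0,0.03]
    - [-0.76,-2.56,1.47,0.006,0.003,0,0.03]
    - [0,0,0,0,0,0,0.03]

```text
time: 10.4
ee_pos: [0.5186, -0.0407, 0.1712]
tool_rot: [3.067, -0.676, 0.01]
ft_force: [0.5, 0.9, -1.8]
opening: 0.0315
```

```bash
python3 - <<'E'
from h import *
p,R,o=cur(); Rt,T=tool_for(-24.5,0,1); plan(np.array([.515,-.0355,.0806]),Rt)
cam="wrist";c=r.get_calibration(cam); im=r.get_image(cam); cv2.imwrite(f"pics/j_{cam}.png",cv2.resize(im[100:330,140:380],None,fx=2.5,fy=2.5,interpolation=2)[:,:,::-1])
B=np.array([.515,-.0355,.018])
for z in (.026,):
  for q in ([.05,.018,z],[.05,-.018,z],[-.05,.018,z],[-.05,-.018,z]): print(((proj(c,B+T@q)-[140,100])*2.5).round())
E
```

```text
turn [-0.02 -0.38 -0.36] shift before turn [-0.0061 -0.0032  0.0906] shift after turn [-0.0054 -0.0032  0.0906] t 10.4 open 0.0315
[235.  99.]
[324.  98.]
[241. 321.]
[321. 321.]
```

View pics/j_wrist.png

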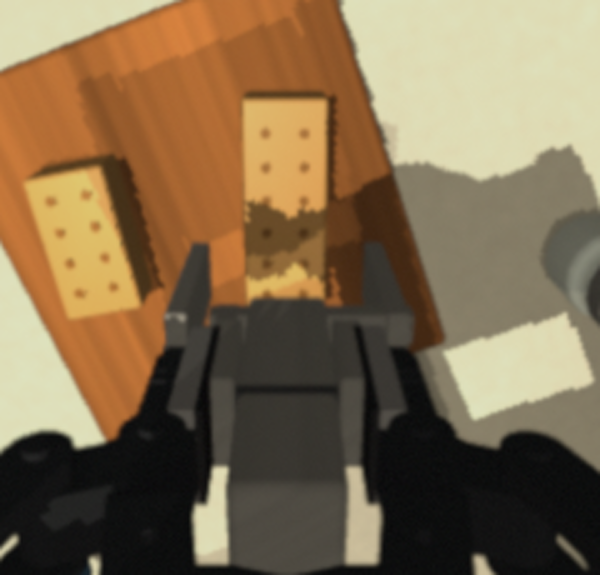

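The biscuit is centred between the jaws at column 286 and its edges are vertical. So I'll apply only the x shift and then descend.

Request:
drive_tool:
  steps:
    - [0,-0.38,0,-0.005,-0.0004,0.01,0.03]
    - [0,0,0,0,0,0.025,0.03]
    - [0,0,0,0,0,0.025,0.03]
    - [0,0,0,0,0,0.015,0.03]
    - [0,0,0,0,0,0,0.03]

```text
time: 10.95
ee_pos: [0.5092, -0.0371, 0.0933]
tool_rot: [3.068, -0.674, -0.011]
ft_force: [-0.4, -0.5, -2.1]
opening: 0.0314
```

```bash
python3 - <<'E'
from h import *
p,R,o=cur(); Rt,T=tool_for(-24.5,0,1); plan(np.array([.515,-.0355,.0806]),Rt); print(o["ft_force"])
cam="wrist";c=r.get_calibration(cam); im=r.get_image(cam); cv2.imwrite(f"pics/k_{cam}.png",cv2.resize(im[100:330,140:380],None,fx=2.5,fy=2.5,interpolation=2)[:,:,::-1])
E
```

```text
turn [ 0.1   0.38 -0.29] shift before turn [ 0.0047 -0.0039  0.0127] shift after turn [ 0.0046 -0.0038  0.0127] t 10.95 open 0.0314
[-0.43098402 -0.50385914 -2.10391703]
```

View pics/k_wrist.png

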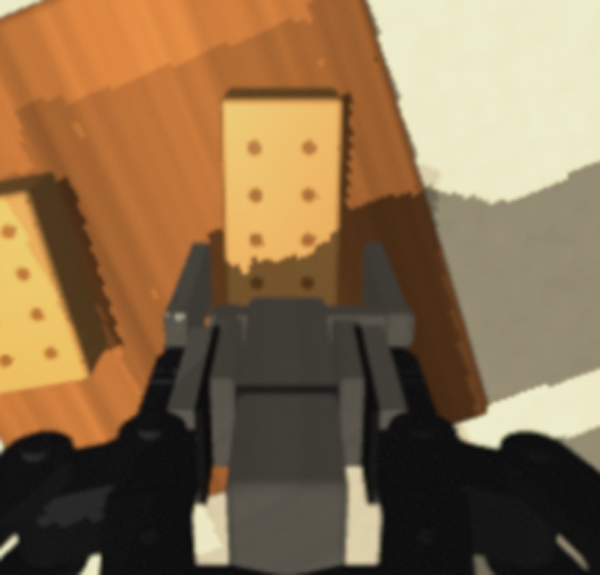

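Request:
drive_tool:
  steps:
    - [0,0.3,0,0.005,-0.0015,0,0.03]
    - [0,0,0,0,0,0.008,0.03]
    - [0,0,0,0,0,0.003,0.03]
    - [0,0,0,0,0,0,0.03]
    - [0,0,0,0,0,0,0.03]

```text
time: 11.5
ee_pos: [0.5174, -0.0385, 0.0848]
tool_rot: [3.067, -0.675, 0.005]
ft_force: [-0.7, 0.7, -3.4]
opening: 0.0315
```

```bash
python3 - <<'E'
from h import *
p,R,o=cur(); Rt,T=tool_for(-24.5,0,1); plan(np.array([.515,-.0355,.0806]),Rt); print(o["ft_force"])
cam="wrist";c=r.get_calibration(cam); im=r.get_image(cam); cv2.imwrite(f"pics/l_{cam}.png",cv2.resize(im[100:330,140:380],None,fx=2.5,fy=2.5,interpolation=2)[:,:,::-1])
cam="scene";im=r.get_image(cam); cv2.imwrite(f"pics/l_{cam}.png",cv2.resize(im[150:270,200:320],None,fx=5,fy=5,interpolation=2)[:,:,::-1])
for cam in ("scene","wrist"):
  c=r.get_calibration(cam)
  for n in ["tongs","jaw_l"]:
    for m in r.mark_of(cam,n)[:2]: print(cam,n,m["p"],cam2w(c,m["location"]).round(4))
E
```

```text
turn [ 0.01 -0.2  -0.33] shift before turn [-0.0034 -0.0017  0.0042] shift after turn [-0.0034 -0.0017  0.0042] t 11.5 open 0.0315
[-0.69326594  0.71009765 -3.41829601]
scene tongs 0.86 [ 0.523  -0.4683  0.0097]
scene tongs 0.6 [ 0.5153 -0.0348  0.0232]
scene jaw_l 0.67 [ 0.5338 -0.4576  0.0133]
scene jaw_l 0.6 [ 0.5179 -0.4733  0.0133]
wrist tongs 0.77 [ 0.5152 -0.0343  0.021 ]
wrist jaw_l 0.84 [ 0.5332 -0.0103  0.026 ]
wrist jaw_l 0.61 [ 0.5019 -0.0568  0.0255]
```

View pics/l_wrist.png

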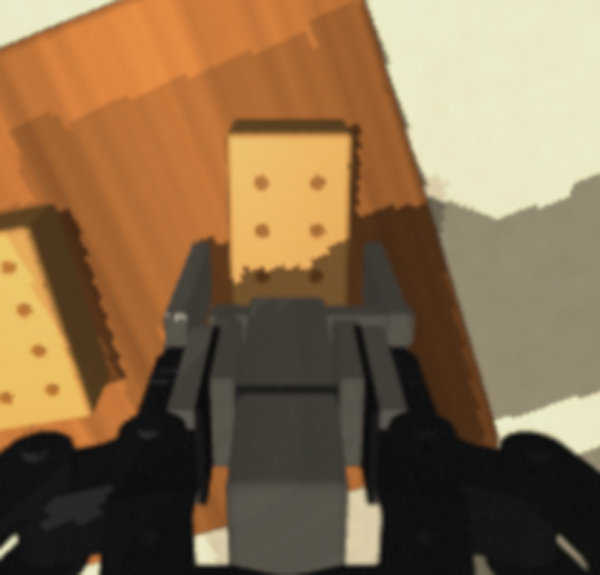

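View pics/l_scene.png

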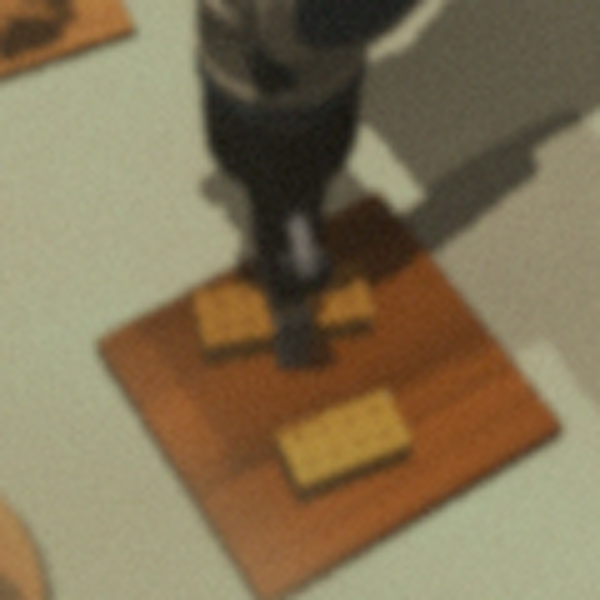

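```bash
python3 - <<'E'
from h import *
p,R,o=cur(); c=r.get_calibration("wrist")
for u in (229,352):
    w=onz(c,140+u/2.5,100+132/2.5,.044); print(w.round(4),(R.T@(w-p)).round(4))
c=r.get_calibration("scene")
for u,v in ((205,348),(372,325)): # front bottom edge corners approx, z=.018
    w=onz(c,200+u/5,150+v/5,.02); print(w.round(4),(R.T@(w-p)).round(4))
E
```

```text
[ 0.5672 -0.0432  0.044 ] [ 0.0469 -0.0165  0.0411]
[ 0.5528 -0.0744  0.044 ] [0.047  0.0178 0.0411]
[ 0.5626 -0.0492  0.02  ] [ 0.0451 -0.0092  0.0651]
[ 0.4763 -0.0031  0.02  ] [-0.0525 -0.0148  0.0647]
```

Request:
drive_tool:
  steps:
    - [0,-0.1,0,-0.003,0.0005,0,0.03]
    - [0,0,0,0,0,0.003,0.03]
    - [0,0,0,0,0,0,0.03]
    - [0,0,0,0,0,0,0.03]

```text
time: 12.2
ee_pos: [0.5145, -0.0376, 0.0816]
tool_rot: [3.068, -0.675, 0.002]
ft_force: [0.2, -0.4, -1.7]
opening: 0.0315
```

```bash
python3 - <<'E'
from h import *
p,R,o=cur(); Rt,T=tool_for(-24.5,0,1); plan(np.array([.515,-.0355,.0806]),Rt); print(o["ft_force"],p)
E
```

```text
turn [ 0.01 -0.09 -0.32] shift before turn [-0.0004 -0.0021  0.001 ] shift after turn [-0.0004 -0.0021  0.001 ] t 12.2 open 0.0315
[ 0.20293974 -0.39792524 -1.7008013 ] [ 0.51445961 -0.03761576  0.0816378 ]
```

Position is good and nothing is touching. I'll release the levers now.

Request:
drive_tool:
  steps:
    - [0,0,0,0,0,0,0.05]
    - [0,0,0,0,0,0,0.055]
    - [0,0,0,0,0,0,0.06]
    - [0,0,0,0,0,0,0.07]
    - [0,0,0,0,0,0,0.08]
    - [0,0,0,0,0,0,0.085]
    - [0,0,0,0,0,0,0.085]
    - [0,0,0,0,0,0,0.085]

```text
time: 13.0
ee_pos: [0.5145, -0.0376, 0.0818]
tool_rot: [3.068, -0.675, 0.003]
ft_force: [1.1, -0.3, 0.6]
opening: 0.0849
```

```bash
python3 - <<'E'
from h import *
p,R,o=cur(); Rt,T=tool_for(-24.5,0,1); plan(np.array([.515,-.0355,.0806]),Rt); print(o["ft_force"],p)
cam="wrist";c=r.get_calibration(cam); im=r.get_image(cam); cv2.imwrite(f"pics/m_{cam}.png",cv2.resize(im[100:384,100:410],None,fx=2,fy=2,interpolation=2)[:,:,::-1])
for q in ([.011,.01,.118],[-.011,-.01,.118]):
    print((2*(proj(c,p+R[:,2]*.0596+R@np.diag([1,-1,-1])@q)-100)).round())
E
```

```text
turn [ 0.01 -0.11 -0.32] shift before turn [-0.0005 -0.0021  0.0012] shift after turn [-0.0005 -0.0021  0.0012] t 13.0 open 0.0849
[ 1.08250846 -0.29056594  0.64149501] [ 0.51453158 -0.03762565  0.08180449]
[260. 389.]
[359. 474.]
```

View pics/m_wrist.png

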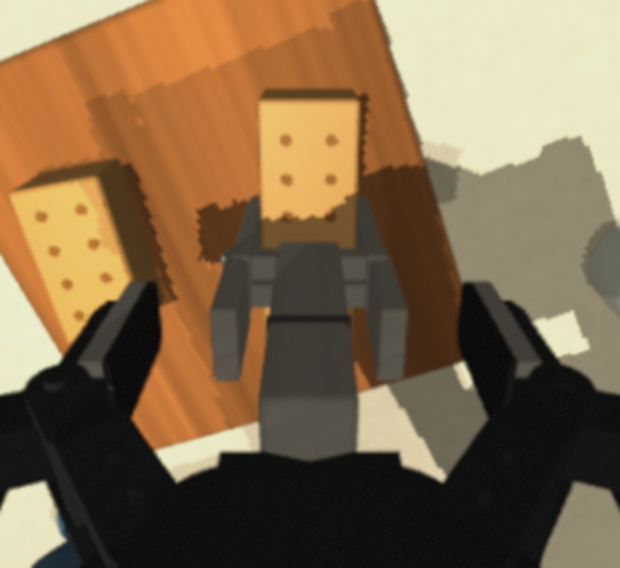

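Request:
drive_tool:
  steps:
    - [0,0,0,0,0,-0.016,0.085]
    - [0,0,0,0,0,-0.016,0.085]
    - [0,0,0,0,0,0,0.06]
    - [0,0,0,0,0,0,0.04]
    - [0,0,0,0,0,0,0.025]
    - [0,0,0,0,0,0,0.01]
    - [0,0,0,0,0,0,0.01]
    - [0,0,0,0,0,0,0.01]
    - [0,0,0,0,0,0,0.01]
  newtons: 60

```text
time: 13.95
ee_pos: [0.514, -0.0376, 0.1133]
tool_rot: [3.068, -0.675, 0.001]
ft_force: [-0.0, -0.3, -2.8]
opening: 0.0189
```

```bash
python3 - <<'E'
from h import *
p,R,o=cur(); print(o["ft_force"],p,o["opening"])
cam="wrist";c=r.get_calibration(cam); im=r.get_image(cam); cv2.imwrite(f"pics/n_{cam}.png",cv2.resize(im[100:384,100:410],None,fx=2,fy=2,interpolation=2)[:,:,::-1])
E
```

```text
[-0.04667053 -0.33845501 -2.75473628] [ 0.51404754 -0.03758134  0.11329626] 0.018936372336476912
```

View pics/n_wrist.png

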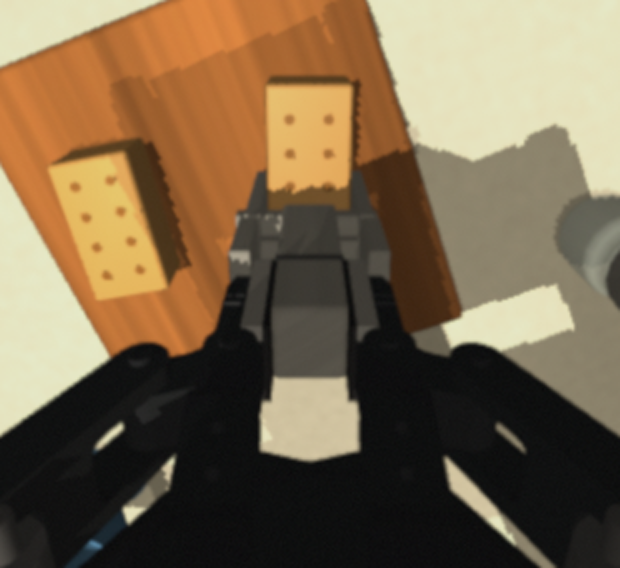

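Request:
drive_tool:
  steps:
    - [0,0,0,0,0,-0.006,0.01]
    - [0,0,0,0,0,-0.012,0.01]
    - [0,0,0,0,0,-0.02,0.01]
    - [0,0,0,0,0,-0.025,0.01]
    - [0,0,0,0,0,-0.025,0.01]
    - [0,0,0,0,0,-0.012,0.01]
    - [0,0,0,0,0,0,0.01]
    - [0,0,0,0,0,0,0.01]

```text
time: 14.8
ee_pos: [0.5139, -0.0375, 0.2135]
tool_rot: [3.068, -0.675, 0.002]
ft_force: [-0.6, -0.2, -2.7]
opening: 0.0191
```

```bash
python3 - <<'E'
from h import *
p,R,o=cur(); print(o["ft_force"],p,o["opening"],o["time"])
for cam in ("wrist","scene"):
  c=r.get_calibration(cam); im=r.get_image(cam); cv2.imwrite(f"pics/o_{cam}.png",im[:,:,::-1] if cam=="wrist" else cv2.resize(im[120:270,180:380],None,fx=4,fy=4,interpolation=2)[:,:,::-1])
  for n in ("biscuit_long","plate","tongs"):
    for m in r.mark_of(cam,n)[:2]: w=cam2w(c,m["location"]); print(cam,n,m["p"],w.round(4),(R.T@(w-p)).round(4))
  for m in r.cut_out(cam,"plate")[:2]:
    e=ellpts(m["pixels"]); w=np.array([onz(c,*q,.013)[:2] for q in e],np.float32); print(cv2.minEnclosingCircle(w),cv2.fitEllipse(w))
E
```

```text
[-0.62174132 -0.15413091 -2.72047612] [ 0.51388847 -0.03748761  0.2134885 ] 0.019050086013396736 14.8
wrist plate 0.9 [0.4992 0.3312 0.0046] [-0.1684 -0.3285  0.2085]
wrist plate 0.55 [ 0.2847  0.2911 -0.0003] [-0.3463 -0.202   0.2133]
wrist tongs 0.9 [ 0.5134 -0.0321  0.1241] [-0.0029 -0.0047  0.0894]
((0.5021122694015503, 0.3327692449092865), 0.09203827381134033) ((0.4998073875904083, 0.3298858404159546), (0.17063139379024506, 0.1825491487979889), 47.35196304321289)
((0.25793173909187317, 0.27534207701683044), 0.0551195964217186) ((0.26109832525253296, 0.26421764492988586), (0.012817741371691227, 0.12765368819236755), 24.007478713989258)
scene plate 0.87 [0.2881 0.2941 0.0023] [-0.3445 -0.2063  0.2106]
scene plate 0.71 [ 0.5019  0.3319 -0.0048] [-0.1663 -0.3303  0.218 ]
scene tongs 0.95 [ 0.5235 -0.4666  0.0086] [0.1885 0.3854 0.2053]
scene tongs 0.62 [ 0.4203 -0.1605 -0.002 ] [-0.0337  0.1509  0.2155]
((0.5046114921569824, 0.3325367271900177), 0.09118806570768356) ((0.504859209060669, 0.33288854360580444), (0.17717872560024261, 0.17982150614261627), 107.0335922241211)
```

View pics/o_wrist.png

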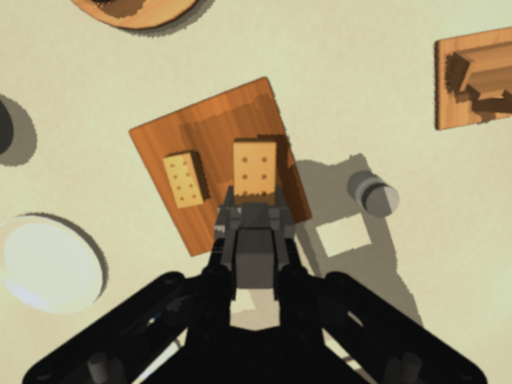

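View pics/o_scene.png

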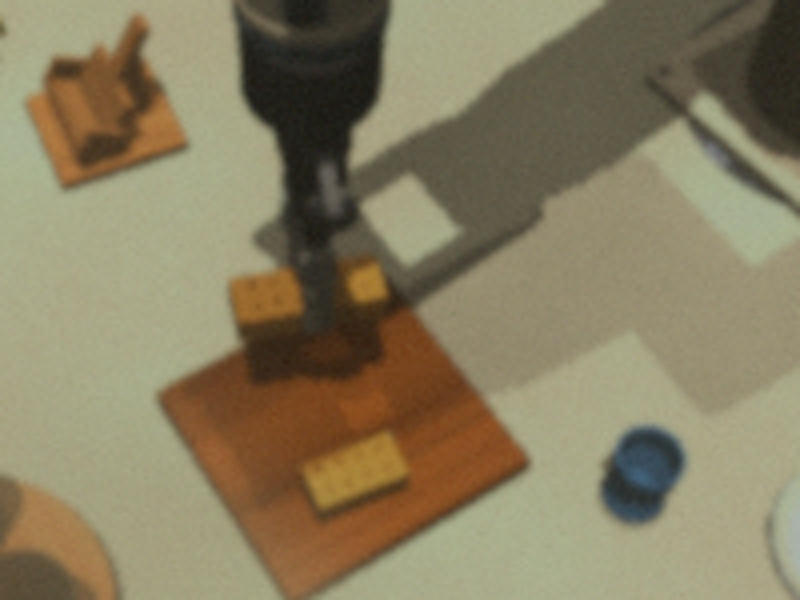

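```bash
python3 - <<'E'
from h import *
p,R,o=cur(); print(o["qpos"].round(2)); plan(np.array([.503,.333,.20]),R)
E
```

```text
[-0.1   0.29  1.89 -0.    0.97  1.91]
turn [0. 0. 0.] shift before turn [-0.1657 -0.3316  0.0132] shift after turn [-0.1657 -0.3316  0.0132] t 15.3 open 0.0192
```

Joint 6 would pass its range if the yaw stayed fixed, so I'll turn the tool by -40° about its z axis before carrying.

Request:
drive_tool:
  steps:
    - [0,0,-4,0,0,0,0.01]
    - [0,0,-8,0,0,0,0.01]
    - [0,0,-8,0,0,0,0.01]
    - [0,0,-8,0,0,0,0.01]
    - [0,0,-8,0,0,0,0.01]
    - [0,0,-4,0,0,0,0.01]
    - [0,0,0,0,0,0,0.01]

```text
time: 16.0
ee_pos: [0.5143, -0.0375, 0.2137]
tool_rot: [3.113, 0.415, 0.002]
ft_force: [-0.1, 0.2, -3.2]
opening: 0.019
```

```bash
python3 - <<'E'
from h import *
p,R,o=cur(); print(o["qpos"].round(2)); Rt,T=tool_for(15.5,0,1); plan(np.array([.503,.333,.20]),Rt)
E
```

```text
[-0.1   0.29  1.89 -0.    0.97  1.21]
turn [ 0.07 -0.07 -0.29] shift before turn [ 0.0862 -0.3605  0.0134] shift after turn [ 0.0881 -0.3601  0.0137] t 16.0 open 0.019
```

Request:
drive_tool:
  steps:
    - [0,0,-0.3,0.003,-0.012,0,0.01]
    - [0,0,0,0.006,-0.024,0,0.01]
    - [0,0,0,0.009,-0.036,0.001,0.01]
    - [0,0,0,0.011,-0.046,0.002,0.01]
    - [0,0,0,0.011,-0.046,0.002,0.01]
    - [0,0,0,0.011,-0.046,0.002,0.01]
    - [0,0,0,0.011,-0.046,0.002,0.01]
    - [0,0,0,0.011,-0.046,0.002,0.01]
    - [0,0,0,0.009,-0.036,0.002,0.01]
    - [0,0,0,0.004,-0.016,0,0.01]
    - [0,0,0,0.001,-0.006,0,0.01]
    - [0,0,0,0,0,0,0.01]

```text
time: 17.2
ee_pos: [0.5017, 0.3328, 0.2002]
tool_rot: [3.111, 0.423, 0.001]
ft_force: [0.7, -0.9, -2.7]
opening: 0.0191
```

```bash
python3 - <<'E'
from h import *
p,R,o=cur(); print(o["qpos"].round(2),o["ft_force"],o["opening"]); Rt,T=tool_for(15.5,0,1); plan(np.array([.503,.333,.20]),Rt)
for cam in ("wrist","scene","top"):
  c=r.get_calibration(cam); im=r.get_image(cam); cv2.imwrite(f"pics/p_{cam}.png",im[:,:,::-1] if cam=="wrist" else cv2.resize(im[220:384,240:440] if cam=="scene" else im[130:290,80:280],None,fx=3.6,fy=3.6,interpolation=2)[:,:,::-1])
  for n in ("biscuit_long","plate","tongs"):
    for m in r.mark_of(cam,n)[:1]: w=cam2w(c,m["location"]); print(cam,n,m["p"],w.round(4),(R.T@(w-p)).round(4))
c=r.get_calibration("wrist")
a=np.linspace(0,2*np.pi,25)
print([proj(c,[.503+.092*np.cos(t),.333+.092*np.sin(t),.014]).round().astype(int).tolist() for t in a[::2]])
E
```

```text
[ 0.57  0.43  1.71 -0.    1.01  1.87] [ 0.71066129 -0.88723876 -2.6586039 ] 0.019107417761668376
turn [ 0.1  -0.04 -0.  ] shift before turn [0.0013 0.0001 0.0002] shift after turn [0.0013 0.0001 0.0002] t 17.2 open 0.0191
wrist biscuit_long 0.62 [0.5014 0.3333 0.1018] [-0.0002 -0.0008  0.0984]
wrist plate 0.82 [0.282  0.2949 0.0017] [-0.2219 -0.0225  0.1983]
wrist tongs 0.81 [0.5025 0.3361 0.1095] [ 0.0016 -0.0032  0.0907]
scene biscuit_long 0.45 [0.5113 0.3146 0.1105] [0.0043 0.0199 0.0897]
scene plate 0.94 [ 0.5033  0.3351 -0.0049] [ 0.0021 -0.0022  0.205 ]
scene tongs 0.73 [0.5009 0.3351 0.109 ] [-0.0003 -0.0026  0.0912]
top biscuit_long 0.6 [0.502  0.3349 0.0999] [ 0.0008 -0.0022  0.1003]
top plate 0.9 [0.5035 0.3302 0.0023] [0.0009 0.0026 0.1979]
top tongs 0.73 [ 0.5214 -0.4623  0.0096] [-0.1936  0.7711  0.1918]
[[276, 94], [235, 94], [201, 114], [184, 148], [187, 185], [206, 214], [237, 230], [271, 230], [302, 214], [322, 186], [326, 149], [309, 115], [276, 94]]
```

View pics/p_wrist.png

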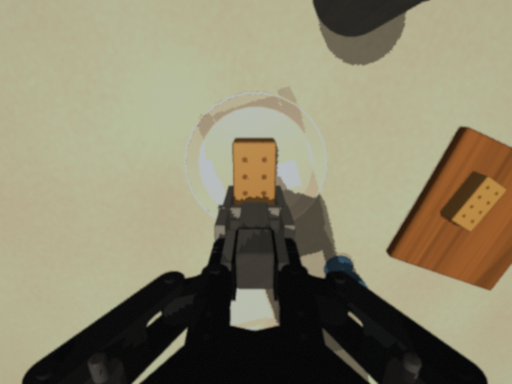

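View pics/p_scene.png

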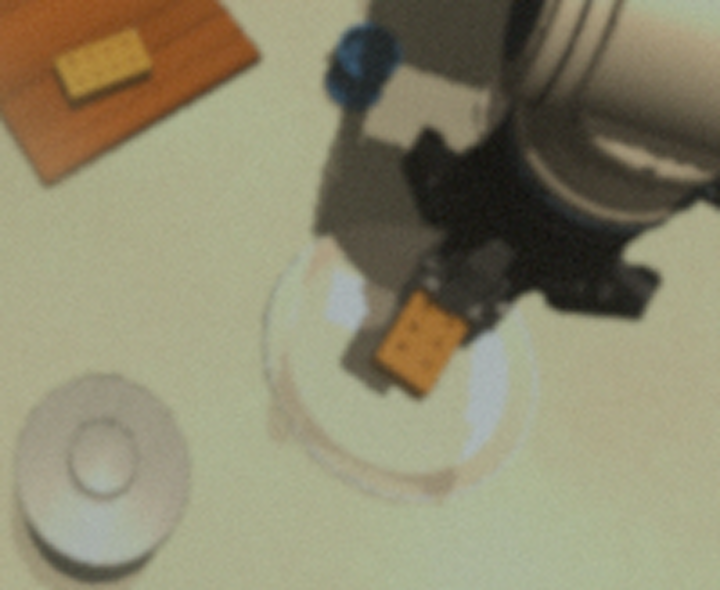

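View pics/p_top.png

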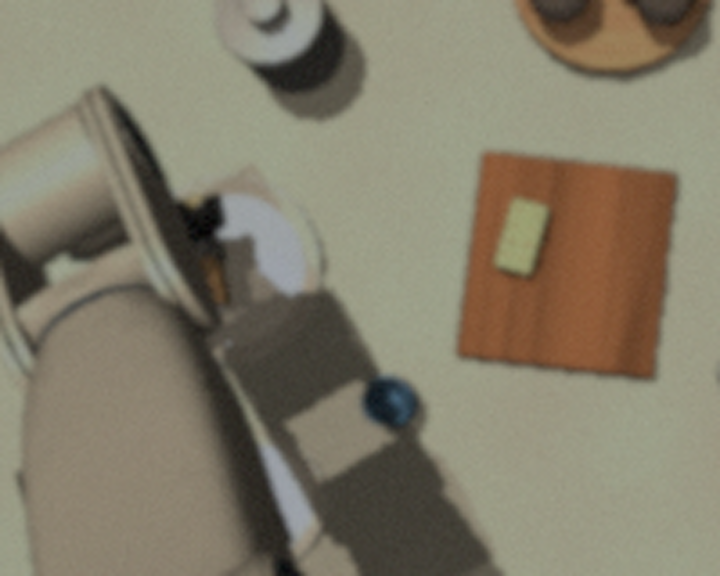

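The plate rim in the wrist view spans columns 185-326 with its top at row 93, which matches the prediction. The biscuit is over the centre, so I'll descend.

Request:
drive_tool:
  steps:
    - [0,0,0,0.001,0,0.02,0.01]
    - [0,0,0,0,0,0.03,0.01]
    - [0,0,0,0,0,0.025,0.01]
    - [0,0,0,0,0,0.01,0.01]
    - [0,0,0,0,0,0.006,0.01]
    - [0,0,0,0,0,0,0.01]
    - [0,0,0,0,0,0,0.01]

```text
time: 18.5
ee_pos: [0.504, 0.3333, 0.1105]
tool_rot: [3.113, 0.423, 0.005]
ft_force: [0.1, 0.2, -2.4]
opening: 0.0192
```

```bash
python3 - <<'E'
from h import *
p,R,o=cur(); print(o["ft_force"],o["opening"],o["torque"]); Rt,T=tool_for(15.5,0,1); plan(np.array([.503,.333,.1003]),Rt)
for cam in ("wrist","scene"):
  c=r.get_calibration(cam); im=r.get_image(cam); cv2.imwrite(f"pics/q_{cam}.png",im[:,:,::-1] if cam=="wrist" else cv2.resize(im[260:370,290:420],None,fx=5,fy=5,interpolation=2)[:,:,::-1])
E
```

```text
[ 0.11209286  0.22831132 -2.35769185] 0.019195518188387984 [0.01613336 0.00319143 0.03016678]
turn [ 0.04 -0.17 -0.03] shift before turn [-0.0011 -0.      0.0102] shift after turn [-0.0011 -0.      0.0102] t 18.5 open 0.0192
```

View pics/q_scene.png

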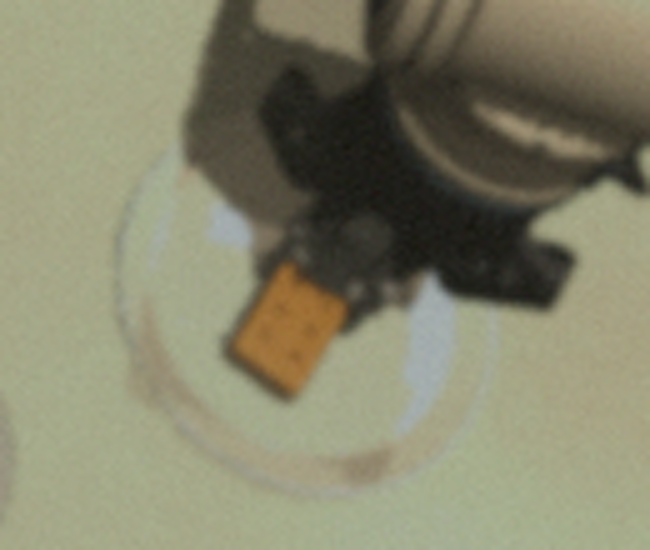

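Request:
drive_tool:
  steps:
    - [0,0.1,0,-0.0005,0,0.003,0.01]
    - [0,0,0,0,0,0.003,0.01]
    - [0,0,0,0,0,0.002,0.01]
    - [0,0,0,0,0,0,0.01]
    - [0,0,0,0,0,0,0.01]

```text
time: 19.1
ee_pos: [0.5028, 0.3327, 0.1013]
tool_rot: [3.112, 0.423, 0.005]
ft_force: [-0.6, -0.0, -2.8]
opening: 0.0188
```

Request:
drive_tool:
  steps:
    - [0,0,0,0,0,0.001,0.01]
    - [0,0,0,0,0,0.001,0.01]
    - [0,0,0,0,0,0,0.01]
    - [0,0,0,0,0,0,0.01]

```text
time: 19.5
ee_pos: [0.5031, 0.3329, 0.1]
tool_rot: [3.112, 0.423, 0.006]
ft_force: [-0.2, -1.2, 4.3]
opening: 0.0192
```

Contact at +4.3 N. I'll open the fingers off the block now.

Request:
drive_tool:
  steps:
    - [0,0,0,0,0,0,0.03]
    - [0,0,0,0,0,0,0.05]
    - [0,0,0,0,0,0,0.085]
    - [0,0,0,0,0,0,0.085]
    - [0,0,0,0,0,0,0.085]
    - [0,0,0,0,0,0,0.085]

```text
time: 20.1
ee_pos: [0.5028, 0.3327, 0.0994]
tool_rot: [3.112, 0.423, 0.005]
ft_force: [-0.5, 0.5, 0.2]
opening: 0.0848
```

```bash
python3 - <<'E'
from h import *
p,R,o=cur(); print(o["ft_force"],o["opening"]); Rt,T=tool_for(15.5,0,1); plan(np.array([.503,.333,.1003]),Rt)
for cam in ("wrist","scene"):
  c=r.get_calibration(cam); im=r.get_image(cam); cv2.imwrite(f"pics/r_{cam}.png",cv2.resize(im[60:384,90:420],None,fx=1.8,fy=1.8) [:,:,::-1] if cam=="wrist" else cv2.resize(im[260:370,290:420],None,fx=5,fy=5,interpolation=2)[:,:,::-1])
E
```

```text
[-0.50576066  0.46768137  0.22150568] 0.0847987174237159
turn [ 0.07 -0.17 -0.02] shift before turn [ 0.0003 -0.0003 -0.0009] shift after turn [ 0.0003 -0.0003 -0.0009] t 20.1 open 0.0848
```

View pics/r_wrist.png

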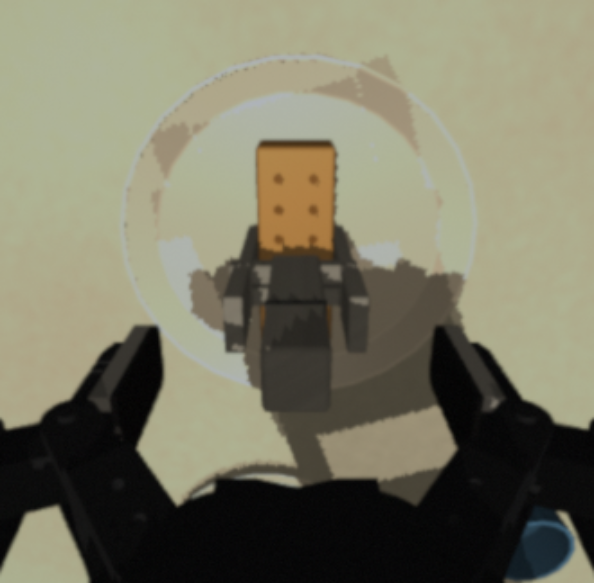

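Request:
drive_tool:
  steps:
    - [0,0,0,0,0,0.012,0.085]
    - [0,0,0,0,0,0.012,0.085]
    - [0,0,0,0,0,0.007,0.085]
    - [0,0,0,0,0,0,0.06]
    - [0,0,0,0,0,0,0.055]
    - [0,0,0,0,0,0,0.045]
    - [0,0,0,0,0,-0.001,0.04]
    - [0,0,0,0,0,-0.001,0.03]
    - [0,0,0,0,0,0,0.03]
    - [0,0,0,0,0,0,0.03]
    - [0,0,0,0,0,0,0.03]
  newtons: 60

```text
time: 21.3
ee_pos: [0.5029, 0.3327, 0.0705]
tool_rot: [3.112, 0.423, 0.005]
ft_force: [-0.1, 0.8, -2.0]
opening: 0.0319
```

```bash
python3 - <<'E'
from h import *
p,R,o=cur(); print(o["ft_force"],o["opening"],p)
for cam in ("wrist",):
  c=r.get_calibration(cam); im=r.get_image(cam); cv2.imwrite(f"pics/s_{cam}.png",cv2.resize(im[60:384,90:420],None,fx=1.8,fy=1.8) [:,:,::-1])
E
```

```text
[-0.08636595  0.83125347 -2.01348567] 0.03189631358803078 [0.50293095 0.332676   0.07051205]
```

View pics/s_wrist.png

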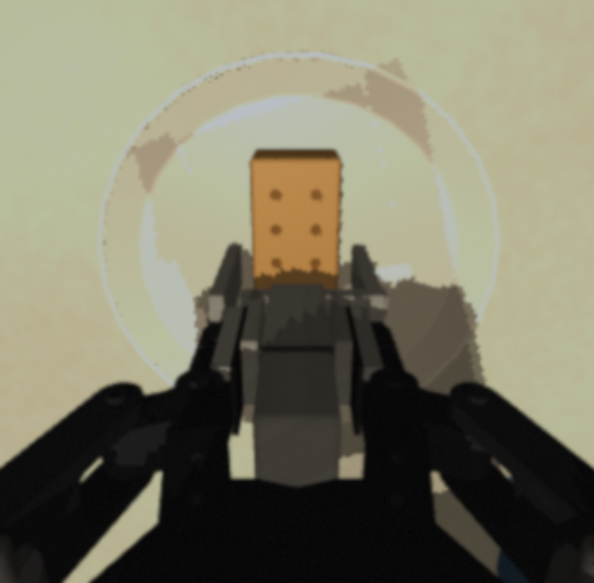

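Request:
drive_tool:
  steps:
    - [0,0,0,0,0,-0.005,0.03]
    - [0,0,0,0,0,-0.01,0.03]
    - [0,0,0,0,0,-0.02,0.03]
    - [0,0,0,0,0,-0.03,0.03]
    - [0,0,0,0,0,-0.04,0.03]
    - [0,0,0,0,0,-0.03,0.03]
    - [0,0,0,0,0,0,0.03]
    - [0,0,0,0,0,0,0.03]

```text
time: 22.15
ee_pos: [0.5027, 0.3329, 0.2066]
tool_rot: [-3.113, -0.423, -0.008]
ft_force: [-0.6, -0.3, -1.6]
opening: 0.0313
```

```bash
python3 - <<'E'
from h import *
p,R,o=cur(); print(o["ft_force"],o["opening"],p)
for cam in ("wrist","scene"):
  c=r.get_calibration(cam); im=r.get_image(cam); cv2.imwrite(f"pics/t_{cam}.png",cv2.resize(im[100:330,140:380],None,fx=2.5,fy=2.5,interpolation=2) [:,:,::-1] if cam=="wrist" else cv2.resize(im[220:384,250:430],None,fx=3.6,fy=3.6,interpolation=2)[:,:,::-1])
  for n in ("biscuit_long","plate","tongs"):
    for m in r.mark_of(cam,n)[:1]: w=cam2w(c,m["location"]); print(cam,n,m["p"],w.round(4),(R.T@(w-p)).round(4))
E
```

```text
[-0.59176803 -0.32751176 -1.57059908] 0.0312568539654769 [0.50270798 0.33287996 0.20664512]
wrist biscuit_long 0.88 [0.5028 0.3377 0.0009] [ 0.0004 -0.0048  0.2057]
wrist plate 0.84 [ 2.844e-01  2.921e-01 -1.000e-04] [-0.2223 -0.0191  0.2056]
wrist tongs 0.64 [0.5016 0.3353 0.1434] [-0.0007 -0.0026  0.0633]
scene biscuit_long 0.96 [0.5078 0.3352 0.0021] [ 0.0045 -0.0011  0.2046]
scene plate 0.94 [ 0.4988  0.3371 -0.0045] [-0.0037 -0.0052  0.2111]
scene tongs 0.65 [ 0.5248 -0.4646  0.0088] [-0.1925  0.7743  0.1973]
```

View pics/t_wrist.png

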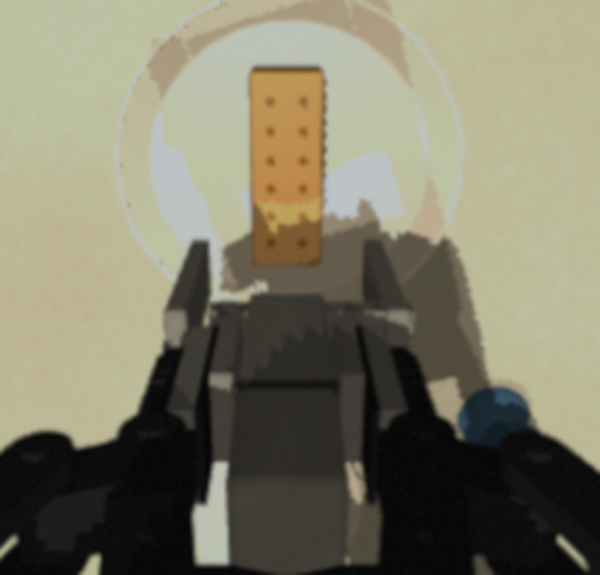

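View pics/t_scene.png

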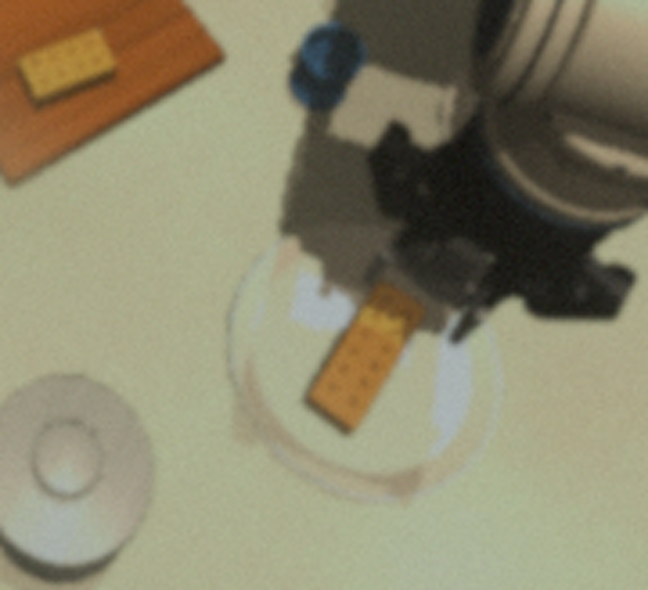

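The long biscuit lies flat and centred on the plate, and the tongs are clear and open. Next I'll take them back to the rest.

```bash
python3 - <<'E'
from h import *
Rt,T=tool_for(RY,30,1); plan(SEAT+T@[.02,0,.060+.13],Rt)
p,R,o=cur();print(o["time"],o["qpos"].round(2))
E
```

```text
turn [-7.38 29.26 27.84] shift before turn [-0.2344  0.6164  0.0007] shift after turn [0.0761 0.6536 0.0439] t 22.55 open 0.0315
22.55 [ 0.57  0.42  1.7  -0.    1.02  1.87]
```

Request:
drive_tool:
  steps:
    - [0,0,0,-0.005,0.012,-0.005,0.03]
    - [0,0,0,-0.01,0.025,0,0.03]
    - [0,0,0,-0.016,0.042,0,0.03]
    - [0,0,0,-0.016,0.042,0,0.03]
    - [0,0,0,-0.016,0.042,0,0.03]
    - [0,0,0,-0.016,0.042,0,0.03]
    - [0,0,0,-0.016,0.042,0,0.03]
    - [0,0,0,-0.016,0.042,0,0.03]
    - [0,0,0,-0.016,0.042,0,0.03]
    - [0,0,0,-0.016,0.042,0,0.03]
    - [0,0,0,-0.016,0.042,0,0.03]
    - [0,0,0,-0.016,0.042,0,0.03]

```text
time: 23.75
ee_pos: [0.4547, -0.1566, 0.211]
tool_rot: [3.112, 0.423, 0.006]
ft_force: [0.1, -0.0, -1.8]
opening: 0.0317
```

Request:
drive_tool:
  steps:
    - [0,0,0,-0.016,0.042,0,0.03]
    - [0,0,0,-0.016,0.042,0,0.03]
    - [0,0,0,-0.016,0.042,0,0.03]
    - [0,0,0,-0.01,0.025,0,0.03]
    - [-0.92,3.66,3.48,0,0,0,0.03]
    - [-0.92,3.66,3.48,0,0,0,0.03]
    - [-0.92,3.66,3.48,0,0,0,0.03]
    - [-0.92,3.66,3.48,0,0,0,0.03]
    - [-0.92,3.66,3.48,0,0,0,0.03]
    - [-0.92,3.66,3.48,0,0,0,0.03]
    - [-0.92,3.66,3.48,0,0,0,0.03]
    - [-0.92,3.66,3.48,0,0,0,0.03]

```text
time: 24.95
ee_pos: [0.4392, -0.3157, 0.2109]
tool_rot: [2.958, -0.342, 0.799]
ft_force: [0.4, -0.3, -1.2]
opening: 0.0315
```

```bash
python3 - <<'E'
from h import *
Rt,T=tool_for(RY,30,1); plan(SEAT+T@[.02,0,.060+.13],Rt)
p,R,o=cur();print(o["time"],p,o["qpos"].round(2),o["ft_force"],o["opening"])
E
```

```text
turn [ 0.03 -0.21 -0.18] shift before turn [-0.0003  0.0077  0.0072] shift after turn [-0.0003  0.0077  0.0072] t 24.95 open 0.0315
24.95 [ 0.43923629 -0.31574949  0.21094013] [-0.8   0.2   2.14  0.7   0.44  0.42] [ 0.40101751 -0.27475301 -1.15878216] 0.031549786866657194
```

Request:
drive_tool:
  steps:
    - [0,0,0,0,0.0077,0.01,0.03]
    - [0,-0.1,0,0,0,0.02,0.03]
    - [0,0,0,0,0,0.02,0.03]
    - [0,0,0,0,0,0.007,0.03]
    - [0,0,0,0,0,0,0.03]
    - [0,0,0,0,0,0,0.03]

```text
time: 25.55
ee_pos: [0.4659, -0.3292, 0.1615]
tool_rot: [2.962, -0.338, 0.793]
ft_force: [-0.5, -0.5, -0.9]
opening: 0.0315
```

```bash
cat >> h.py <<'E'
def look(tag,x,off):
    Rt,T=tool_for(RY,30,1); plan(SEAT+T@[x,0,.060+off],Rt); p,R,o=cur(); print(o["ft_force"],o["opening"])
    c=r.get_calibration("wrist"); im=r.get_image("wrist"); cv2.imwrite(f"pics/{tag}.png",cv2.resize(im[60:384,130:390],None,fx=2.2,fy=1.8)[:,:,::-1])
    f=lambda u:((u-np.array([130,60]))*[2.2,1.8]).round()
    for q in ([.055,.05,.012],[.055,-.05,.012],[-.055,.05,.012],[-.055,-.05,.012]): print(q,f(proj(c,RP+Rz(RY)@q)))
    print("axis far",f(proj(c,p+.06*R[:,2])))
E
python3 - <<'E'
from h import *
look("u_wr",.02,.08)
im=r.get_image("scene"); cv2.imwrite("pics/u_sc.png",cv2.resize(im[90:190,150:270],None,fx=5,fy=5,interpolation=2)[:,:,::-1])
E
```

```text
turn [-0.08  0.02 -0.03] shift before turn [-0.0007  0.0006 -0.0001] shift after turn [-0.0007  0.0006 -0.0001] t 25.55 open 0.0315
[-0.52718273 -0.46095825 -0.8836    ] 0.03149032141038946
[0.055, 0.05, 0.012] [187. 196.]
[0.055, -0.05, 0.012] [366. 196.]
[-0.055, 0.05, 0.012] [182. 363.]
[-0.055, -0.05, 0.012] [373. 363.]
axis far [276. 260.]
```

View pics/u_wr.png

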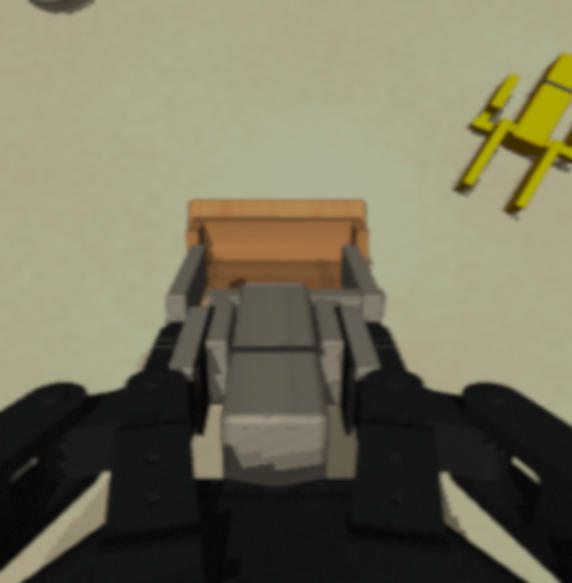

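View pics/u_sc.png

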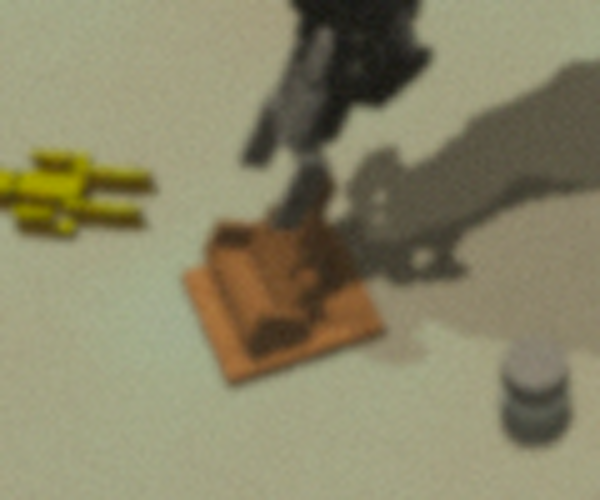

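Request:
drive_tool:
  steps:
    - [0,0,0,-0.003,0.001,0.015,0.03]
    - [0,0,0,-0.003,0,0.02,0.03]
    - [0,0,0,-0.003,0,0.015,0.03]
    - [0,0,0,-0.002,0,0.01,0.03]
    - [0,0,0,0,0,0,0.03]
    - [0,0,0,0,0,0,0.03]

```text
time: 26.25
ee_pos: [0.486, -0.3348, 0.1042]
tool_rot: [2.961, -0.338, 0.794]
ft_force: [-0.1, -0.2, -1.6]
opening: 0.032
```

```bash
python3 - <<'E'
from h import *
look("v_wr",.0,.0)
im=r.get_image("scene"); cv2.imwrite("pics/v_sc.png",cv2.resize(im[90:190,150:270],None,fx=5,fy=5,interpolation=2)[:,:,::-1])
E
```

```text
turn [-0.07 -0.   -0.03] shift before turn [-0.0101 -0.0003  0.0199] shift after turn [-0.0101 -0.0003  0.0199] t 26.25 open 0.032
[-0.10827635 -0.24792837 -1.5924418 ] 0.03195051113629379
[0.055, 0.05, 0.012] [165. 205.]
[0.055, -0.05, 0.012] [385. 205.]
[-0.055, 0.05, 0.012] [156. 413.]
[-0.055, -0.05, 0.012] [394. 413.]
axis far [276. 260.]
```

View pics/v_wr.png

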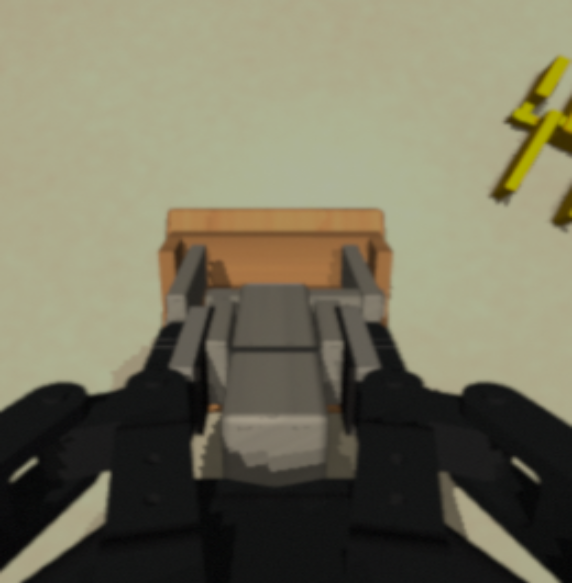

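View pics/v_sc.png

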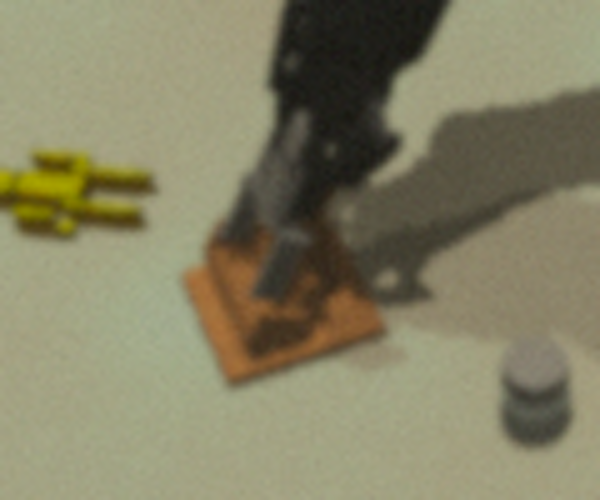

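Request:
drive_tool:
  steps:
    - [0,0,0,-0.004,0,0.006,0.03]
    - [0,0,0,-0.004,0,0.006,0.03]
    - [0,0,0,0,0,0.005,0.03]
    - [0,0,0,0,0,0,0.03]
    - [0,0,0,0,0,0,0.03]

```text
time: 26.85
ee_pos: [0.4877, -0.3352, 0.0854]
tool_rot: [2.961, -0.338, 0.794]
ft_force: [0.9, -0.8, -1.4]
opening: 0.0317
```

Request:
drive_tool:
  steps:
    - [0,0,0,-0.001,0,0.001,0.03]
    - [0,0,0,0,0,0.001,0.03]
    - [0,0,0,0,0,0,0.03]
    - [0,0,0,0,0,0,0.03]

```text
time: 27.25
ee_pos: [0.4877, -0.3351, 0.0827]
tool_rot: [2.962, -0.338, 0.793]
ft_force: [0.4, 0.5, -2.9]
opening: 0.0313
```

```bash
python3 - <<'E'
from h import *
look("w_wr",.0,.0); p,R,o=cur(); print("tool-frame force",R.T@o["ft_force"])
E
```

```text
turn [-0.08  0.02 -0.04] shift before turn [-0.0008 -0.0003  0.0004] shift after turn [-0.0008 -0.0003  0.0004] t 27.25 open 0.0313
[ 0.40061483  0.54535541 -2.85933555] 0.03130004630900281
[0.055, 0.05, 0.012] [156. 198.]
[0.055, -0.05, 0.012] [395. 198.]
[-0.055, 0.05, 0.012] [145. 424.]
[-0.055, -0.05, 0.012] [406. 424.]
axis far [276. 260.]
tool-frame force [-1.06501964  0.63425791  0.92203749]
```

View pics/w_wr.png

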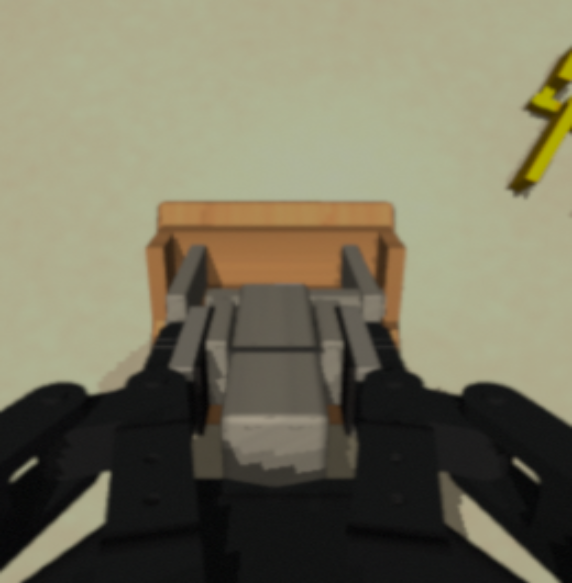

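Request:
drive_tool:
  steps:
    - [0,0,0,0,0,0.001,0.03]
    - [0,0,0,0,0,0.001,0.03]
    - [0,0,0,0,0,0,0.03]
    - [0,0,0,0,0,0,0.03]

```text
time: 27.7
ee_pos: [0.4879, -0.335, 0.0824]
tool_rot: [2.961, -0.338, 0.795]
ft_force: [-14.8, 5.6, 22.5]
opening: 0.0317
```

Request:
drive_tool:
  steps:
    - [0,0,0,-0.001,0,0.001,0.03]
    - [0,0,0,0,0,0,0.03]
    - [0,0,0,0,0,0,0.03]

```text
time: 28.0
ee_pos: [0.4878, -0.335, 0.0822]
tool_rot: [2.96, -0.338, 0.797]
ft_force: [-21.4, 8.9, 36.3]
opening: 0.0318
```

The tongs are on the ledge. I'll back off the press and check contact with the board behind.

Request:
drive_tool:
  steps:
    - [0,0,0,0,0,-0.0025,0.03]
    - [0,0,0,-0.001,0,0,0.03]
    - [0,0,0,0,0,0,0.03]

```text
time: 28.3
ee_pos: [0.4873, -0.3355, 0.0823]
tool_rot: [2.96, -0.338, 0.796]
ft_force: [-0.1, 1.1, 10.3]
opening: 0.0317
```

```bash
python3 - <<'E'
from h import *
look("x_wr",.0,.0); p,R,o=cur(); print("tool-frame force",R.T@o["ft_force"])
E
```

```text
turn [-0.05 -0.12 -0.03] shift before turn [-0.0003 -0.0007  0.0002] shift after turn [-0.0003 -0.0007  0.0002] t 28.3 open 0.0317
[-0.10935687  1.05720622 10.28781992] 0.03172117171291882
[0.055, 0.05, 0.012] [155. 197.]
[0.055, -0.05, 0.012] [394. 197.]
[-0.055, 0.05, 0.012] [144. 424.]
[-0.055, -0.05, 0.012] [405. 425.]
axis far [276. 260.]
tool-frame force [ 4.08373122 -1.53274184 -9.63927792]
```

Request:
drive_tool:
  steps:
    - [0,0,0,0,0,0.001,0.045]
    - [0,0,0,0,0,0.001,0.055]
    - [0,0,0,0,0,0.001,0.065]
    - [0,0,0,0,0,0,0.085]
    - [0,0,0,0,0,0,0.085]
    - [0,0,0,0,0,0,0.085]
    - [0,0,0,0,0,0,0.085]

```text
time: 29.05
ee_pos: [0.4874, -0.3349, 0.0785]
tool_rot: [2.962, -0.338, 0.792]
ft_force: [-0.4, 0.7, 0.4]
opening: 0.0849
```

```bash
python3 - <<'E'
from h import *
look("y_wr",.0,.0); p,R,o=cur(); print("tool-frame force",R.T@o["ft_force"])
E
```

```text
turn [-0.08  0.05 -0.05] shift before turn [ 0.0016 -0.0002 -0.0031] shift after turn [ 0.0016 -0.0002 -0.0031] t 29.05 open 0.0849
[-0.4439968  0.7341034  0.4278758] 0.08487428189492813
[0.055, 0.05, 0.012] [154. 195.]
[0.055, -0.05, 0.012] [397. 195.]
[-0.055, 0.05, 0.012] [143. 425.]
[-0.055, -0.05, 0.012] [408. 426.]
axis far [276. 260.]
tool-frame force [ 0.27253657 -0.53467021  0.16228104]
```

View pics/y_wr.png

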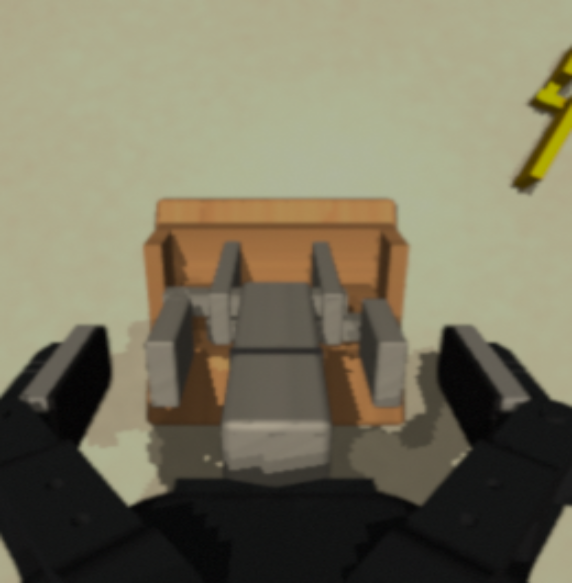

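The tongs are shut, centred and leaning in the rest. I'll back out along the tool axis.

Request:
drive_tool:
  steps:
    - [0,0,0,0,0,-0.01,0.085]
    - [0,0,0,0,0,-0.02,0.085]
    - [0,0,0,0,0,-0.03,0.085]
    - [0,0,0,0,0,-0.04,0.085]
    - [0,0,0,0,0,-0.04,0.085]
    - [0,0,0,0,0,-0.03,0.085]
    - [0,0,0,0,0,0,0.085]
    - [0,0,0,0,0,0,0.085]

```text
time: 29.9
ee_pos: [0.4049, -0.3165, 0.2266]
tool_rot: [2.96, -0.338, 0.795]
ft_force: [-0.2, -0.2, -0.1]
opening: 0.0849
```

```bash
python3 - <<'E'
from h import *
p,R,o=cur(); print(p,o["ft_force"],o["time"])
acc={}
for cam in ("wrist","scene","top"):
  c=r.get_calibration(cam); im=r.get_image(cam); cv2.imwrite(f"pics/z_{cam}.png",im[:,:,::-1])
  for n in ("rest_seat","rest","tongs","tongs_block","biscuit_long","plate","jaw_l"):
    for m in r.mark_of(cam,n)[:2]:
      w=cam2w(c,m["location"])
      if m["p"]>.5 and -.45<w[1] and w[0]<.6: print(cam,n,round(m["p"],2),w.round(4))
im=r.get_image("wrist");cv2.imwrite("pics/z_wc.png",cv2.resize(im[100:260,170:350],None,fx=3.5,fy=3.5,interpolation=2)[:,:,::-1])
E
```

```text
[ 0.40489121 -0.31648582  0.22655633] [-0.15939221 -0.16722155 -0.14460123] 29.9
wrist rest_seat 0.63 [ 0.5151 -0.3366  0.0302]
wrist rest 0.97 [ 0.4954 -0.3339 -0.0032]
wrist rest 0.54 [ 0.4206 -0.1654  0.0012]
wrist tongs 0.87 [ 0.5191 -0.3412  0.0285]
wrist tongs_block 0.62 [ 0.4634 -0.3259  0.1287]
wrist jaw_l 0.9 [ 0.5133 -0.3488  0.0283]
wrist jaw_l 0.82 [ 0.5236 -0.3247  0.0294]
scene rest_seat 0.81 [ 0.5202 -0.3371  0.0293]
scene rest 0.91 [ 0.4993 -0.335   0.0019]
scene tongs 0.63 [ 0.5189 -0.3389  0.0303]
scene tongs_block 0.59 [ 0.4645 -0.3273  0.1239]
scene biscuit_long 0.76 [0.5057 0.3365 0.0032]
scene plate 0.64 [ 0.503   0.3361 -0.0052]
scene plate 0.56 [0.2865 0.2928 0.0008]
scene jaw_l 0.58 [ 0.5205 -0.3326  0.0276]
top rest_seat 0.76 [ 0.5191 -0.3412  0.0282]
top rest 0.86 [ 0.4925 -0.3324  0.0007]
top tongs 0.69 [ 0.5109 -0.3393  0.0327]
top tongs_block 0.62 [ 0.4661 -0.3263  0.1251]
top biscuit_long 0.59 [ 5.028e-01  3.363e-01 -1.000e-04]
top plate 0.9 [0.2852 0.2946 0.0029]
top plate 0.56 [0.5041 0.3323 0.0015]
top jaw_l 0.56 [ 0.5195 -0.3284  0.0295]
```

View pics/z_wc.png

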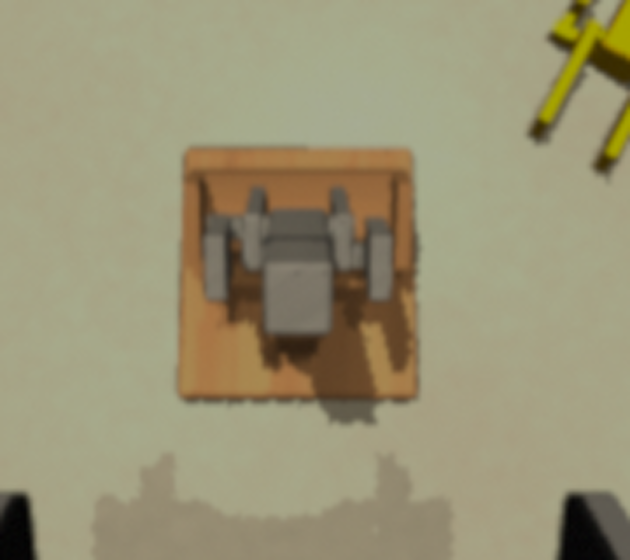

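View pics/z_scene.png

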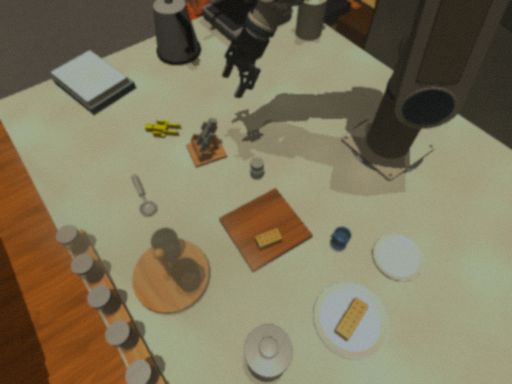

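View pics/z_top.png

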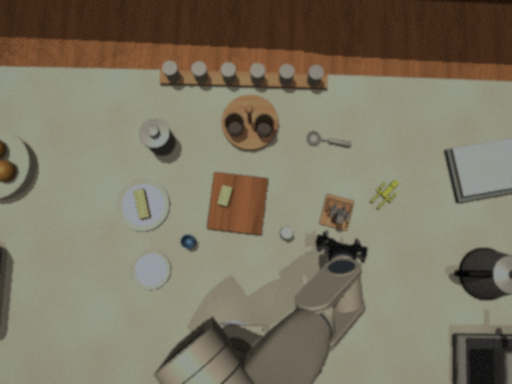

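The tongs sit in the rest as before, the long biscuit is centred on the plate, and nothing else has moved. I'll hand it in.

```bash
python3 -c "
from station import r
print(r.sign_off())"
```

```text
the job is handed in; nothing more can be done
None
```

The long biscuit is lying flat in the middle of the 184 mm plate, and the tongs are back in their rest, shut. I squeezed the tongs open and lifted them out. Then I let them spring shut on the long biscuit, re-gripped on the bare block, and carried it to the plate until I felt contact (about 4 N). There I squeezed the tongs off and reseated them on the ledge against the board. I handed the job in at about 31 s of the 58 s allowed. No verdict was reported.

**Last checks**
- **Biscuit on plate:** its marks are within about 1 to 5 mm of the plate's centre.
- **Tongs in rest:** their marks are within about 1 to 9 mm of the seat. The widest was from the top camera, where repeat readings of one point scatter by several mm. They look centred, shut and leaning as before.
- **Everything else:** the short biscuit, egg cup, jar and other things look unmoved by eye in the scene and top pictures. The wrist force reads about zero with the gripper withdrawn.

**What disagreed**
- With the levers fully squeezed, the reported opening was 31 to 32 mm instead of 36 mm.
- The rest's yaw came out as -10.7° from the marks and -13° from its outline. I used the outline, which matched the wrist pictures.
- At first the tongs stood about 2.7 mm to one side in the rest. I put them back closer to its centre.
- On reseating I briefly pressed the ledge with about 43 N through the tongs before backing off.

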